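# Close the filter holder: wing nuts in cross order, two passes

### The job

Close the filter holder evenly with the wrench, working in cross order (a nut, the one opposite, then the other two). First hold the wrench by its bar right over the head and turn each wing nut clockwise to its yellow line only; then lay the wrench on the blue mat, take it again by the black grip of its handle, and in cross order turn every nut fully home to its green line. Finally leave the wrench standing on the mat; do not touch the filter holder or nuts with the hand, and leave everything else where it is.

Things in the scene. Friction and masses are not known exactly. Their poses are not given: they have to be found in the camera images.
- housing: stainless filter holder, a round pot of 180 mm diameter on three feet, fixed to the bench, closed by a flat lid. Origin on the bench under its centre, z up. Lid top 75 mm above the bench. Four wing nuts at (x, y) in mm: nut_a (45, 45), nut_b (-45, 45), nut_c (-45, -45), nut_d (45, -45); a and c are opposite, b and d are opposite
- lid_top (a point): centre of the lid's upper face, 75 mm above the bench, under a low dark cap (22 mm tall, 44 mm wide). By each nut a yellow and a green line, 14 mm long, are painted on the lid, pointing at the nut
- nut_a (a joint): brass wing nut with red wing ends at (+45, +45) mm on the lid. Value in rad: 0 loose, grows clockwise from above, 0.55 snug (wing over yellow line), 1.10 fully home at a hard stop (wing over green line). Starts at 0 to 0.12. About 0.12 N m turns it; it stays where left. At value q the wing's long axis is turned 0.55 - q rad counter-clockwise (from above) from the housing's y axis
- nut_a_top (a point): middle of that wing's upper edge, on the turning axis, 26 mm above the lid (101 mm above the bench). Wing 44 mm long, 8 mm thick, 18 mm tall, its lower edge 8 mm above the lid on a round collar of 24 mm diameter; x of this point runs along the wing, z up
- nut_b (a joint): brass wing nut with red wing ends at (-45, +45) mm on the lid. Value in rad: 0 loose, grows clockwise from above, 0.55 snug (wing over yellow line), 1.10 fully home at a hard stop (wing over green line). Starts at 0 to 0.12. About 0.12 N m turns it; it stays where left. At value q the wing's long axis is turned 0.55 - q rad counter-clockwise (from above) from the housing's y axis
- nut_b_top (a point): middle of that wing's upper edge, on the turning axis, 26 mm above the lid (101 mm above the bench). Wing 44 mm long, 8 mm thick, 18 mm tall, its lower edge 8 mm above the lid on a round collar of 24 mm diameter; x of this point runs along the wing, z up
- nut_c (a joint): brass wing nut with red wing ends at (-45, -45) mm on the lid. Value in rad: 0 loose, grows clockwise from above, 0.55 snug (wing over yellow line), 1.10 fully home at a hard stop (wing over green line). Starts at 0 to 0.12. About 0.12 N m turns it; it stays where left. At value q the wing's long axis is turned 0.55 - q rad counter-clockwise (from above) from the housing's y axis
- nut_c_top (a point): middle of that wing's upper edge, on the turning axis, 26 mm above the lid (101 mm above the bench). Wing 44 mm long, 8 mm thick, 18 mm tall, its lower edge 8 mm above the lid on a round collar of 24 mm diameter; x of this point runs along the wing, z up
- nut_d (a joint): brass wing nut with red wing ends at (+45, -45) mm on the lid. Value in rad: 0 loose, grows clockwise from above, 0.55 snug (wing over yellow line), 1.10 fully home at a hard stop (wing over green line). Starts at 0 to 0.12. About 0.12 N m turns it; it stays where left. At value q the wing's long axis is turned 0.55 - q rad counter-clockwise (from above) from the housing's y axis
- nut_d_top (a point): middle of that wing's upper edge, on the turning axis, 26 mm above the lid (101 mm above the bench). Wing 44 mm long, 8 mm thick, 18 mm tall, its lower edge 8 mm above the lid on a round collar of 24 mm diameter; x of this point runs along the wing, z up
- wrench: cranked wing-nut wrench, 0.18 kg, mostly head. Origin: middle of the head's underside; x towards the handle's free end, z up. Head: dark steel channel, open below and at both ends, 54 mm long (x), 29 mm wide; its slot, 13 mm wide, 16 mm deep, runs along x and drops over a wing from above, either way round (0.1 rad play each way). Fully seated, its origin is 10 mm above the lid
- wrench_over_head (a point): middle of the bar straight above the head, 54 mm above the wrench's origin (x = 0). The level orange bar, 14 mm wide and 20 mm tall (44 to 64 mm above the origin), runs from x = -22 to +128 mm, on a stem of 18 mm diameter that rises from the head. Set down, the wrench stands on its head by itself with the bar level
- wrench_handle (a point): middle of the black rubber grip (x = 57 to 107 mm) on the bar, at x = 82 mm, 54 mm above the wrench's origin
- mat: blue mat, 160 (x) by 200 (y) by 4 mm, fixed to the bench; origin at the centre of its underside
- bottle_a: bystander: lab bottle with blue cap, 70 mm diameter, 140 mm tall, origin under its centre
- bottle_b: bystander: another such bottle
- dish: bystander: clear Petri dish, 82 mm diameter, 16 mm tall, origin under its centre
- gasket: bystander: flat white gasket ring, 90 mm diameter, 6 mm tall, origin under its centre
- pipette: bystander: white pipette lying along its x axis, 240 mm long, 22 mm thick, origin below its middle
- tube_rack: bystander: wire rack with eight capped tubes, 206 by 126 mm, 156 mm tall, origin under its centre
Not all that is in view belongs to the job. There is more than one size of the wrench; the one meant has the size given above. Leave any purple look-alike of the housing alone.

How it is judged:
On the way, in this order (a step that is already met when the one before it is completed fails the run):
1. two opposite nuts are snug, the hand holding the wrench's bar over its head (within 40 mm) ((value of joint each of nut_a, nut_c above 0.33 rad or value of joint each of nut_b, nut_d above 0.33 rad) and distance between the grasp point and wrench_over_head below 0.04 m), for 0.1 s.
2. all four nuts are snug (0.33 to 0.85 rad), the hand still over the wrench's head (value of joint nut_a between 0.33 and 0.85 rad and value of joint nut_b between 0.33 and 0.85 rad and value of joint nut_c between 0.33 and 0.85 rad and value of joint nut_d between 0.33 and 0.85 rad and distance between the grasp point and wrench_over_head below 0.04 m), for 0.1 s.
3. the wrench stands on the mat, let go, with all nuts still only snug (value of joint nut_a between 0.33 and 0.85 rad and value of joint nut_b between 0.33 and 0.85 rad and value of joint nut_c between 0.33 and 0.85 rad and value of joint nut_d between 0.33 and 0.85 rad and x of wrench in the frame of mat between -0.075 and 0.075 m and y of wrench in the frame of mat between -0.095 and 0.095 m and z of wrench in the frame of mat between 0 and 0.008 m and angle between wrench's own z axis and vertical below 0.1 rad and linear speed of wrench below 0.02 m/s and contact force between the fingers and wrench below 0.1 N), for 0.1 s.
4. two opposite nuts are fully home (over 0.98 rad), the hand holding the black grip (within 40 mm of its middle) ((value of joint each of nut_a, nut_c above 0.98 rad or value of joint each of nut_b, nut_d above 0.98 rad) and distance between the grasp point and wrench_handle below 0.04 m), for 0.1 s.
5. all four nuts are fully home, the hand holding the black grip (value of joint each of nut_a, nut_b, nut_c, nut_d above 0.98 rad and distance between the grasp point and wrench_handle below 0.04 m), for 0.1 s.
At the end, for the whole second after the job is handed in: All four nuts stand over 0.98 rad (home is 1.10), and the wrench stands at rest on its head on the mat (head centre on the mat, within 75 and 95 mm of its centre; tilt under 0.1 rad), let go (value of joint each of nut_a, nut_b, nut_c, nut_d above 0.98 rad and x of wrench in the frame of mat between -0.075 and 0.075 m and y of wrench in the frame of mat between -0.095 and 0.095 m and z of wrench in the frame of mat between 0 and 0.008 m and angle between wrench's own z axis and vertical below 0.1 rad and linear speed of wrench below 0.02 m/s and contact force between the fingers and wrench below 0.1 N); the robot touches nothing.
It fails at once if first pass out of cross order: a neighbour is turned past 0.30 rad when only one nut of either opposite pair is (value of joint any of nut_a, nut_c above 0.3 rad and value of joint any of nut_b, nut_d above 0.3 rad and not (value of joint each of nut_a, nut_c above 0.3 rad or value of joint each of nut_b, nut_d above 0.3 rad)).
It fails at once if second pass out of cross order: a neighbour is turned past 0.87 rad when only one nut of either opposite pair is (value of joint any of nut_a, nut_c above 0.87 rad and value of joint any of nut_b, nut_d above 0.87 rad and not (value of joint each of nut_a, nut_c above 0.87 rad or value of joint each of nut_b, nut_d above 0.87 rad)).
It fails at once if a nut is turned past 0.87 rad while another is still loose (under 0.30 rad) (value of joint any of nut_a, nut_b, nut_c, nut_d above 0.87 rad and value of joint any of nut_a, nut_b, nut_c, nut_d below 0.3 rad).
It fails at once if the hand or arm touches the filter holder or its nuts (over 1 N) (contact force between any of the fingers, the arm and housing above 1 N).
It fails at once if a bystander is moved more than 30 mm (distance of any of bottle_a, bottle_b, dish, gasket, pipette, tube_rack from where it was at the start of the episode above 0.03 m).
It also fails if it takes over 72 s, if anything falls off the work surface, if the arm or the gripper's body presses on something with over 40 N, if the wrist force passes 120 N, or if a joint passes its speed limit or range.

### The arm

A 7-joint arm with a two-finger parallel gripper is mounted at the origin on the work surface. World frame = base frame: x ahead of the robot, y to its left, z up, the work surface at z = 0. Lengths are in m, angles in rad, forces in N, time in s.
With the tool pointing down it reaches from about 0.425 to 1.025 m from the base axis. Payload 9.4 kg.
Tool frame: the origin (TCP) lies midway between the tips of the shut fingers; the grasp point (between the pads) lies r.tcp_to_grasp behind it (r.tcp_to_grasp is the distance from the TCP to the grasp point, in m); z points along the fingers, y is the line along which they close (so a half turn about z gives the same grasp; the last joint's range is limited). The gripper opens to 93 mm and grips with 3 to 60 N. Pads are 15 mm wide; open, the fingers measure 128 mm over their backs; the gripper's body (75 mm by 188 mm) begins 65 mm behind the grasp point.
Start: joints at [1.159, 0.599, -0.003, 1.599, 0.002, 0.943, -0.08], TCP at [0.238, -0.685, 0.219] pointing down, gripper open.
Joint ranges: [-2.57, 2.57], [-0.35, 1.97], [-1.29, 1.29], [0.11, 2.56], [-1.05, 4.19], [0.11, 1.86], [-2.63, 2.63]. Speed limits (rad/s): [2.22, 2.22, 3.01, 3.01, 3.14, 3.14, 3.14].

### API

Orientations are given as a unit quaternion [w, x, y, z].
In Python, from workcell import r, cams gives the robot as it stands. The module is installed in compiled form; this text tells all that it offers.
- The arm moves only by the shell command python3 -m jog 'ROWS' [OPENING] [FORCE]. ROWS is a JSON object of lists of equal length, an entry for each row: "dp": the shift along the tool's x, y, z scaled (see below), a list of three; "angular": the turn, a rotation vector about the tool's x, y, z scaled (see below), a list of three. In form: {"dp": [[tx, ty, tz], ...], "angular": [[wx, wy, wz], ...]}. A call has 1 to 8 rows; each row shifts and turns the commanded pose from where the row before left it, along the tool's axes as they then stand; what a row does not reach is not made up. The controller multiplies each number of a shift by 4 cm and each number of a turn by 0.08 rad. A row lasts 1/10 s, in which the tool goes at most 50 mm and 8.59 degrees, less where a joint would pass 70% of its speed; a pose out of reach is approached as far as the arm can. A call with a number of a shift or a turn outside -1 to 1 is refused whole. A call with a gripper value outside its range is refused whole. OPENING is the opening, from 0 (shut) to 1 (fully open), set as the call begins (- or left out, the last holds). The fingers move at their own pace and stop on an object; FORCE is the grip in N (left out, the last holds). Time passes only in rows, so rows that do not move let the fingers close. It gives the time, the measured TCP pose, the force, the opening and the grip force at its end, in the units of the state.
- r.get_state(): the state, without advancing time (a new reading comes with each control period).
- cams.read_camera(name): name is "scene" or "top" or "wrist"; returns a dict with "img" (400x640x3 uint8, red, green, blue), "fx", "fy", "cx", "cy" (pixels), "xyz" and "attitude" of the camera in the world. Camera axes: x right, y up, looking along -z (the intrinsics and any distortion apply to the point x, -y, -z); pixel columns grow to the right and rows downward; lengths in m; the calibration is good to about 2 mm. A picture is of the moment at which its call begins. There is no depth.
- r.close_job(): hands the job in; it is judged then, once.
The state is a dict: "t": time; "joint_pos": joint angles; "joint_vel": joint speeds; "joint_torque": joint torques, N m; "tool_pos": TCP position; "tcp_rot": TCP orientation; "ft_force": force on the tool from outside, world axes, zero at the start; "wrist_torque": the same for the moment, N m; "grip_width": opening from 0.0 (shut) to 1.0 (fully open); "grip_force": force on a finger pad.
Only numpy, scipy, OpenCV 4.12 (cv2) and the standard library are available. Lean on these libraries where they do the work, as an engineer would, in place of code of your own. Each camera call takes 0.05 s, during which the arm holds its last target. There are 200 camera calls.

## Working session

There is one attempt and no reset: what is moved stays moved. The work goes in short steps, Python scripts to look and compute and a shell command to move; the robot and the scene stay as the last step left them, time stands still between calls to the robot, and variables do not carry over. Pictures are saved under pics/ and viewed, at most 12 in all, crops included, and the job is handed in when it is done.

```bash
mkdir -p pics; ls; python3 - <<'E'
from workcell import r,cams
import cv2,json
s=r.get_state(); print({k:s[k] for k in ('t','tool_pos','tcp_rot','grip_width')}, r.tcp_to_grasp)
for n in ('scene','top','wrist'):
    c=cams.read_camera(n); print(n,[c[k] for k in c if k!='img'], [k for k in c])
    cv2.imwrite(f'pics/{n}0.png',c['img'][:,:,::-1])
E
```

```text
pics
{'t': 0.0, 'tool_pos': array([ 0.2380279 , -0.68429342,  0.21773675]), 'tcp_rot': array([-7.60887533e-04,  9.86016429e-01,  1.66646277e-01, -2.03676144e-04]), 'grip_width': 0.999191980466043} 0.0188
scene [426.2730316251479, 426.2730316251479, 317.8118648483644, 196.62216850334462, array([ 1.23243203, -0.37398523,  1.01256198]), array([0.81669011, 0.30722896, 0.16612125, 0.4593815 ])] ['img', 'fx', 'fy', 'cx', 'cy', 'xyz', 'attitude']
top [390.9002056882747, 390.9002056882747, 321.60357975663226, 200.80572423576783, array([0.44648669, 0.03742739, 1.30155193]), array([-0.70229014, -0.02748526,  0.02057302,  0.71106249])] ['img', 'fx', 'fy', 'cx', 'cy', 'xyz', 'attitude']
wrist [346.4518925548552, 346.4518925548552, 322.72926379970835, 205.7765498760255, array([ 0.30101158, -0.66151876,  0.38325011]), array([ 0.80881542, -0.09986036,  0.07163158, -0.57507777])] ['img', 'fx', 'fy', 'cx', 'cy', 'xyz', 'attitude']
```

View pics/top0.png

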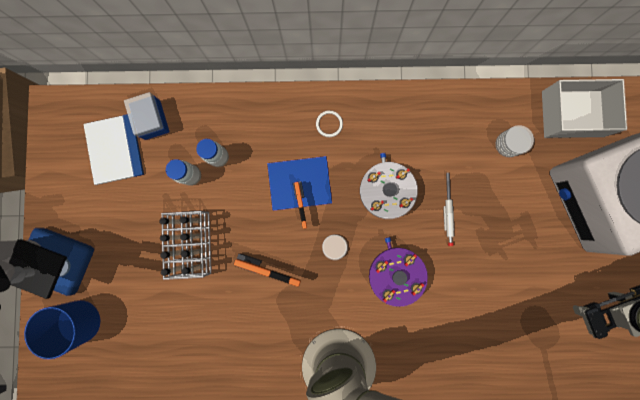

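View pics/scene0.png

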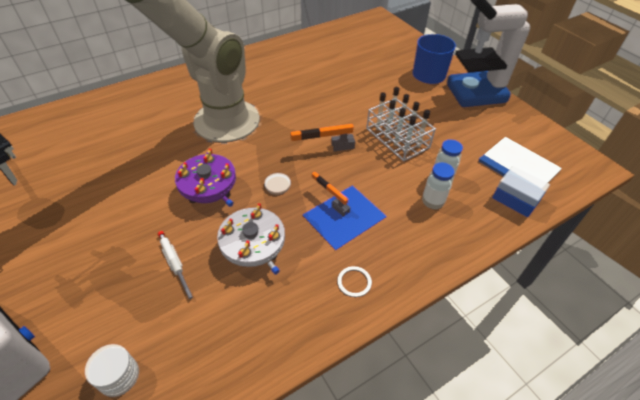

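```bash
cat > h.py <<'E'
import numpy as np,cv2
from scipy.spatial.transform import Rotation as R
from workcell import r,cams
def rot(q): return R.from_quat([q[1],q[2],q[3],q[0]])
def cast(c,uv,z):
    uv=np.atleast_2d(np.array(uv,float))
    d=np.c_[(uv[:,0]-c['cx'])/c['fx'],-(uv[:,1]-c['cy'])/c['fy'],-np.ones(len(uv))]
    d=rot(c['attitude']).apply(d); o=c['xyz']
    return o+d*((z-o[2])/d[:,2])[:,None]
def proj(c,P):
    p=rot(c['attitude']).inv().apply(np.atleast_2d(P)-c['xyz'])
    return np.c_[c['cx']+c['fx']*p[:,0]/-p[:,2],c['cy']-c['fy']*p[:,1]/-p[:,2]]
def mask(c,h0,h1,s=120,v=60,v1=255):
    a=cv2.cvtColor(c['img'],cv2.COLOR_RGB2HSV)
    return cv2.inRange(a,(h0,s,v),(h1,255,v1))
def blobs(m,amin):
    k=cv2.findContours(m,cv2.RETR_EXTERNAL,cv2.CHAIN_APPROX_NONE)[0]
    return sorted([b for b in k if cv2.contourArea(b)>=amin],key=cv2.contourArea)[::-1]
def rect(c,b,z):
    p=cast(c,b.reshape(-1,2),z)[:,:2]
    return cv2.minAreaRect((p*1000).astype(np.float32))
E
python3 - <<'E'
from h import *
c=cams.read_camera('top'); s=cams.read_camera('scene')
for nm,cc in (('top',c),('scene',s)):
    for b in blobs(mask(cc,5,16,190,130),25)[:8]: print(nm,'orange',cv2.boundingRect(b),cv2.contourArea(b),rect(cc,b,.066))
b=blobs(mask(c,105,122,150,60),800)
for k in b: print('blue',cv2.boundingRect(k),rect(c,k,.004))
g=c['img'].copy()
A=cv2.resize(g[145:315,225:435],None,fx=3.8,fy=3.5,interpolation=cv2.INTER_CUBIC)
cv2.imwrite('pics/crop1.png',A[:,:,::-1])
a=g[160:222,355:425]
# lid: low saturation bright
hs=cv2.cvtColor(g,cv2.COLOR_RGB2HSV); m=cv2.inRange(hs,(0,0,120),(180,50,255)); m[:150]=0;m[230:]=0;m[:,:350]=0;m[:,430:]=0
for k in blobs(m,300): print('lid',cv2.fitEllipse(k), cast(c,cv2.minEnclosingCircle(k)[0],.075),cv2.minEnclosingCircle(k))
E
```

```text
scene orange (319, 124, 35, 13) 202.0 ((314.6405029296875, 276.18597412109375), (118.95380401611328, 45.31635665893555), 70.78877258300781)
scene orange (327, 184, 20, 19) 99.5 ((554.1615600585938, 116.85980987548828), (83.79361724853516, 19.47509002685547), 4.770390033721924)
scene orange (290, 131, 11, 10) 55.0 ((268.75201416015625, 139.3473358154297), (33.67034149169922, 45.69179153442383), 60.04740905761719)
blue (268, 157, 64, 53) ((596.0615844726562, 123.53639221191406), (156.22390747070312, 196.5254364013672), 6.133365154266357)
blue (25, 307, 73, 52) ((102.14096069335938, 923.4764404296875), (213.9873046875, 165.80758666992188), 59.920074462890625)
lid ((386.7362060546875, 189.77137756347656), (54.30816650390625, 55.768524169921875), 166.24359130859375) [[ 0.56936713 -0.1607544   0.075     ]] ((388.0714416503906, 187.5), 30.918848037719727)
```

View pics/crop1.png

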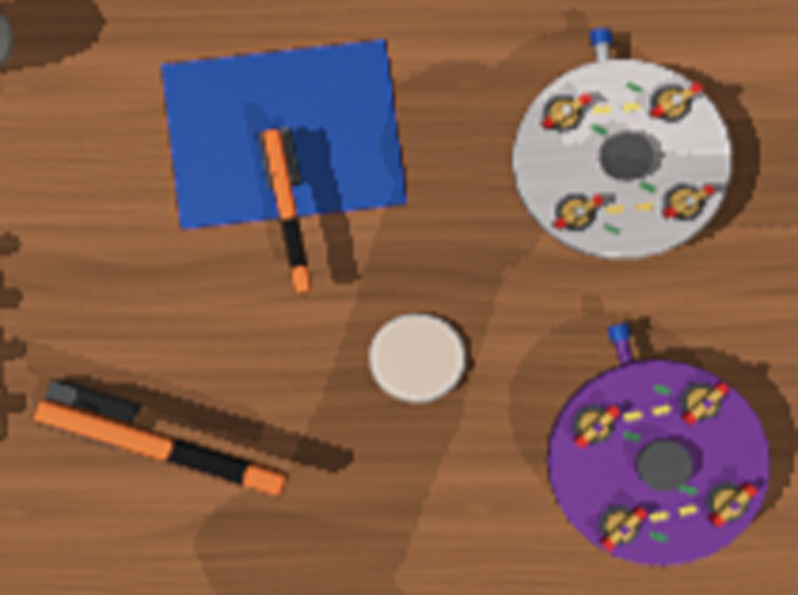

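```bash
python3 - <<'E'
from h import *
c=cams.read_camera('top'); hs=cv2.cvtColor(c['img'],cv2.COLOR_RGB2HSV)
print(hs[196,299],hs[226,304],hs[268,250],hs[215,315],hs[240,350])
m=mask(c,0,25,200,170)
m[:150]=0;m[300:]=0;m[:,:220]=0;m[:,340:]=0
for b in blobs(m,12): print('orange',cv2.boundingRect(b),cv2.contourArea(b),rect(c,b,.068))
print('ends',cast(c,[(296,182.7),(304.7,228),(235,261),(300,283)],.068))
# housing
H=slice(155,225);W=slice(355,425)
g=np.zeros((400,640),np.uint8);g[H,W]=255
red=(mask(c,0,6,170,110)|mask(c,172,180,170,110))&g
for b in blobs(red,0):
    M=b.reshape(-1,2).mean(0);print('red',M.round(1),cv2.contourArea(b),cast(c,M,.101)[0,:2].round(4))
gm=mask(c,50,85,70,50)&g
n,_,st,ce=cv2.connectedComponentsWithStats(gm)
for i in range(1,n):
    if st[i,4]>4: print('green',ce[i].round(1),st[i,4],cast(c,ce[i],.075)[0,:2].round(4))
ym=mask(c,22,32,120,180)&g
n,_,st,ce=cv2.connectedComponentsWithStats(ym)
for i in range(1,n):
    if st[i,4]>3: print('yel',ce[i].round(1),st[i,4],cast(c,ce[i],.075)[0,:2].round(4))
dk=cv2.inRange(hs,(0,0,0),(180,60,90))&g
for b in blobs(dk,40): print('cap',cv2.minEnclosingCircle(b),cast(c,cv2.minEnclosingCircle(b)[0],.09)[0,:2])
E
```

```text
[ 11 186 232] [ 12 179 232] [ 12 176 227] [ 13 147  87] [ 12 143 127]
ends [[0.58920294 0.12958587 0.068     ]
 [0.44538282 0.10325979 0.068     ]
 [0.34473978 0.32296875 0.068     ]
 [0.27436542 0.11949437 0.068     ]]
red [401.  205.3] 3.0 [ 0.5113 -0.1949]
red [407.8 169.2] 2.5 [ 0.6227 -0.2187]
red [397.8 176.3] 2.0 [ 0.601  -0.1874]
red [372.2 208.3] 2.0 [ 0.5032 -0.1063]
red [369.  179.3] 1.0 [ 0.5928 -0.0984]
red [378.3 173.3] 0.5 [ 0.6111 -0.1276]
red [411.3 198.7] 0.5 [ 0.5314 -0.2271]
red [381.7 201.7] 0.5 [ 0.5233 -0.1359]
green [395. 198.] 5 [ 0.536  -0.1817]
yel [394.2 203.8] 4 [ 0.5179 -0.1789]
yel [386.8 204.2] 4 [ 0.5166 -0.1554]
cap ((389.5674133300781, 189.78089904785156), 6.804699897766113) [ 0.56068517 -0.16280281]
```

Candidates (top image): the wrench on the mat at (300,203), measured 146 mm, and the larger wrench at (267,270), about 215 mm. The holders are grey at (389,190) and purple at (398,277). I choose the mat wrench (150 mm bar) and the grey holder. The crop confirms both. Next I'll go over the holder for a close look with the wrist camera.

```bash
cat >> h.py <<'E'
def yaw(q): x=rot(q).apply([1,0,0]); return np.arctan2(x[1],x[0])
def plan(pos,psi):
    """needed turn (tool z-down upright, x at psi) and shift in tool axes AFTER the turn, in jog units"""
    s=r.get_state(); Rt=R.from_matrix(np.c_[[np.cos(psi),np.sin(psi),0],[np.sin(psi),-np.cos(psi),0],[0,0,-1]])
    t=(rot(s['tcp_rot']).inv()*Rt).as_rotvec()/.08
    d=Rt.inv().apply(np.array(pos)-s['tool_pos'])/.04
    print('t',round(s['t'],2),'tcp',s['tool_pos'].round(4),'yaw',round(yaw(s['tcp_rot']),4),'F',np.round(s['ft_force'],1),'turn',t.round(2),'shift',d.round(3),'n',round(np.abs(d).max(),1))
E
python3 - <<'E'
from h import *
w=cams.read_camera('wrist'); s=r.get_state(); T=rot(s['tcp_rot'])
print('cam in tool',T.inv().apply(w['xyz']-s['tool_pos']), 'look',T.inv().apply(rot(w['attitude']).apply([0,0,-1])), 'right',T.inv().apply(rot(w['attitude']).apply([1,0,0])))
plan((.48,-.177,.24),.18)
E
```

```text
cam in tool [ 0.0669171  -0.00111563 -0.16529742] look [-2.43819452e-01  8.47814557e-05  9.69820637e-01] right [-3.45727420e-04  9.99999925e-01 -1.74337927e-04]
t 0.35 tcp [ 0.2382 -0.6846  0.2184] yaw 0.3348 F [-0.5 -0.1 -0.1] turn [-0.    0.    1.94] shift [  8.22  -11.404  -0.539] n 11.4
```

```bash
python3 -m jog '{"dp":[[0,0,0],[0,0,0],[0.6,-0.8,-0.05],[0.6,-0.8,-0.05],[0.6,-0.8,-0.05],[0.6,-0.8,-0.05],[0.6,-0.8,-0.05],[0.6,-0.8,-0.05]],"angular":[[0,0,1],[0,0,0.94],[0,0,0],[0,0,0],[0,0,0],[0,0,0],[0,0,0],[0,0,0]]}' 1 && python3 -m jog '{"dp":[[0.6,-0.8,-0.03],[0.6,-0.8,-0.03],[0.6,-0.8,-0.03],[0.6,-0.8,-0.03],[0.6,-0.8,-0.03],[0.6,-0.8,-0.03],[0.6,-0.8,-0.03],[0.6,-0.8,-0.03]],"angular":[[0,0,0],[0,0,0],[0,0,0],[0,0,0],[0,0,0],[0,0,0],[0,0,0],[0,0,0]]}'; python3 - <<'E'
from h import *
plan((.5,-.172,.24),.18)
w=cams.read_camera('wrist');cv2.imwrite('pics/w1.png',w['img'][:,:,::-1])
E
```

```text
t: 1.15
tool_pos: [0.3462, -0.4686, 0.2308]
tcp_rot: [0.0, 0.996, 0.09, 0.0]
ft_force: [1.0, -0.2, 0.2]
grip_width: 0.998
grip_force: 0.0
t: 1.95
tool_pos: [0.4894, -0.1824, 0.2405]
tcp_rot: [0.0, 0.996, 0.09, 0.0]
ft_force: [-0.0, -0.8, 0.5]
grip_width: 0.999
grip_force: 0.0
t 1.95 tcp [ 0.4894 -0.1824  0.2405] yaw 0.1795 F [-0.  -0.8  0.5] turn [ 0.   -0.01 -0.01] shift [ 0.308 -0.209  0.013] n 0.3
```

View pics/w1.png

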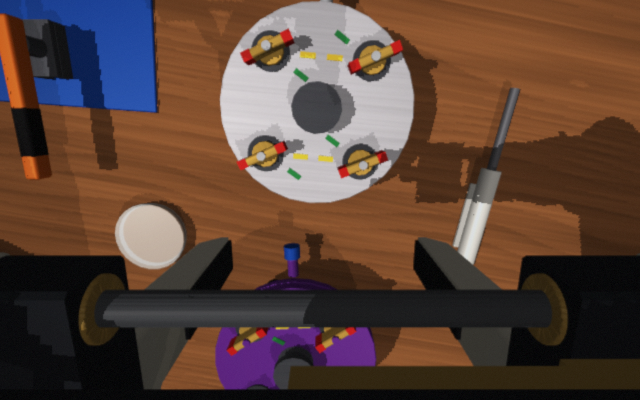

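```bash
cat >> h.py <<'E'
def house(c,bb=None,amin=6):
    m=(mask(c,0,5,170,80)|mask(c,174,180,170,80))
    if bb: z=np.zeros_like(m); z[bb[0]:bb[1],bb[2]:bb[3]]=255; m&=z
    return [ (cv2.moments(b)['m10']/cv2.moments(b)['m00'],cv2.moments(b)['m01']/cv2.moments(b)['m00'],cv2.contourArea(b)) for b in blobs(m,amin)]
def lines(c,h0,h1,bb,s=90,v=60):
    m=mask(c,h0,h1,s,v); z=np.zeros_like(m); z[bb[0]:bb[1],bb[2]:bb[3]]=255
    n,_,st,ce=cv2.connectedComponentsWithStats(m&z)
    return [ce[i] for i in range(1,n) if st[i,4]>15]
E
python3 - <<'E'
from h import *
w=cams.read_camera('wrist'); bb=(0,210,215,425)
p=np.array(house(w,bb)); P=cast(w,p[:,:2],.1)
for a,b in zip(p,P): print('red',a.round(1),b[:2].round(4))
for n,h in (('yel',(22,32)),('grn',(45,80))):
    for l in lines(w,*h,bb): print(n,l.round(1),cast(w,l,.075)[0,:2].round(4))
hs=cv2.cvtColor(w['img'],cv2.COLOR_RGB2HSV)
l=cv2.inRange(hs,(0,0,130),(180,45,255)); l[210:]=0; l[:,:210]=0;l[:,430:]=0
k=blobs(l,3000)[0]; (x,y),rad=cv2.minEnclosingCircle(cv2.convexHull(k)); e=cast(w,k.reshape(-1,2),.075)*1000
print('lid',x,y,rad,cv2.minEnclosingCircle(e[:,:2].astype(np.float32)))
d=cv2.inRange(hs,(0,0,0),(180,255,85)); d[140:]=0;d[:75]=0;d[:,:285]=0;d[:,345:]=0
k=blobs(d,300)[0];print('cap',cv2.boundingRect(k))
for nm,c in (('w',w),('t',cams.read_camera('top'))):
    o=mask(c,6,17,165,150)
    if nm=='w': o[:,200:]=0; o[190:]=0
    else: o[:170]=0;o[235:]=0;o[:,:285]=0;o[:,320:]=0
    for b in blobs(o,30): print(nm,cv2.boundingRect(b),rect(c,b,.068))
    m=mask(c,105,122,150,60)
    k=blobs(m,800)[0]; print('mat',rect(c,k,.004))
E
```

```text
red [362.4  72.3  99.5] [ 0.6015 -0.1876]
red [405.2  53.7  93. ] [ 0.622 -0.219]
red [295.   42.4  81.5] [ 0.6137 -0.1287]
red [255.4  61.8  77.5] [ 0.5931 -0.099 ]
red [287.6 152.6  77. ] [ 0.5246 -0.1371]
red [249.3 169.1  64. ] [ 0.5039 -0.1061]
red [350.2 177.   61.5] [ 0.5136 -0.1956]
red [389.1 162.8  53. ] [ 0.5323 -0.2267]
yel [315.4  60.6] [ 0.6069 -0.1463]
yel [342.2  63.2] [ 0.6092 -0.1702]
yel [307.  161.1] [ 0.5173 -0.1545]
yel [331.9 163.6] [ 0.5194 -0.1784]
grn [349.9  43.1] [ 0.6267 -0.1736]
grn [308.5  80.5] [ 0.5892 -0.1432]
grn [339.  145.9] [ 0.5371 -0.1817]
grn [300.5 178.5] [ 0.4996 -0.1513]
lid 325.84478759765625 103.43985748291016 103.937255859375 ((566.1776733398438, -162.26329040527344), 92.05699157714844)
cap (300, 88, 45, 51)
w (3, 19, 29, 92) ((553.0894775390625, 121.20781707763672), (78.14372253417969, 11.547492027282715), 9.796319007873535)
w (30, 160, 15, 22) ((458.1627502441406, 104.42906951904297), (20.743141174316406, 11.658645629882812), 10.68697738647461)
mat ((577.3968505859375, 111.22834777832031), (116.93860626220703, 181.82595825195312), 6.2476348876953125)
t (295, 182, 8, 26) ((551.3756713867188, 123.21858215332031), (79.95393371582031, 12.47014045715332), 9.790899276733398)
mat ((596.0615844726562, 123.53639221191406), (156.22390747070312, 196.5254364013672), 6.133365154266357)
```

```bash
python3 - <<'E'
from h import *
plan((.50,.112,.2),.175)
E
```

```text
t 2.1 tcp [ 0.4901 -0.1813  0.2404] yaw 0.1847 F [ 0.  -0.5  0.3] turn [-0.   -0.01  0.12] shift [ 1.521 -7.178  1.009] n 7.2
```

```bash
python3 -m jog '{"dp":[[0.2,-0.9,0.12],[0.2,-0.9,0.12],[0.2,-0.9,0.12],[0.2,-0.9,0.12],[0.2,-0.9,0.12],[0.2,-0.9,0.12],[0.2,-0.9,0.12],[0.1,-0.9,0.12]],"angular":[[0,0,0.12],[0,0,0],[0,0,0],[0,0,0],[0,0,0],[0,0,0],[0,0,0],[0,0,0]]}'  && python3 -m jog '{"dp":[[0,0,0],[0,0,0]],"angular":[[0,0,0],[0,0,0]]}'; python3 - <<'E'
from h import *
w=cams.read_camera('wrist');cv2.imwrite('pics/w2.png',w['img'][:,:,::-1])
o=mask(w,6,17,165,150); o[260:]=0
for b in blobs(o,100): print(cv2.boundingRect(b),rect(w,b,.068))
m=mask(w,105,122,150,60); print('mat',rect(w,blobs(m,800)[0],.004))
plan((.571,.125,.12),.175)
E
```

```text
t: 2.9
tool_pos: [0.4994, 0.1102, 0.2017]
tcp_rot: [0.0, 0.996, 0.084, 0.0]
ft_force: [-0.2, -1.0, 0.2]
grip_width: 1.0
grip_force: 0.0
t: 3.1
tool_pos: [0.4988, 0.1094, 0.2016]
tcp_rot: [0.0, 0.996, 0.085, -0.0]
ft_force: [0.3, 0.4, -0.2]
grip_width: 1.0
grip_force: 0.0
(0, 28, 152, 143) ((544.7899169921875, 322.39825439453125), (127.46550750732422, 90.81360626220703), 86.9419174194336)
(422, 3, 137, 146) ((614.9458618164062, -4.900829315185547), (107.04669952392578, 100.6021957397461), 3.10723876953125)
(364, 171, 184, 72) ((502.68701171875, -10.694473266601562), (178.18824768066406, 40.2397346496582), 84.43828582763672)
(271, 216, 156, 44) ((460.86962890625, 81.2141342163086), (39.350341796875, 141.30079650878906), 3.9358363151550293)
(78, 188, 101, 50) ((455.54461669921875, 278.1452941894531), (90.45086669921875, 30.447847366333008), 86.77189636230469)
(252, 82, 90, 107) ((540.5967407226562, 144.82373046875), (89.67640686035156, 73.56587219238281), 19.05643653869629)
(86, 223, 99, 37) ((426.9698181152344, 272.2154541015625), (89.70231628417969, 19.371496200561523), 85.05766296386
[... 720 characters left out ...]
, 73, 14) ((674.750244140625, -7.67399787902832), (5.317739009857178, 57.94575119018555), 1.3926901817321777)
(458, 248, 36, 12) ((466.5256042480469, -37.319210052490234), (35.18143844604492, 7.506916522979736), 80.82105255126953)
(211, 26, 14, 12) ((616.1021118164062, 214.73086547851562), (7.951322078704834, 10.626029968261719), 9.761353492736816)
(371, 245, 25, 12) ((457.8474426269531, 46.938575744628906), (9.67359447479248, 23.197429656982422), 5.371551513671875)
mat ((597.0166625976562, 123.28694915771484), (157.77394104003906, 197.7071990966797), 6.137714385986328)
t 3.15 tcp [0.4989 0.1085 0.2018] yaw 0.1687 F [ 0.7 -0.4 -0.8] turn [ 0.01  0.   -0.08] shift [ 1.847 -0.092  2.045] n 2.0
```

View pics/w2.png

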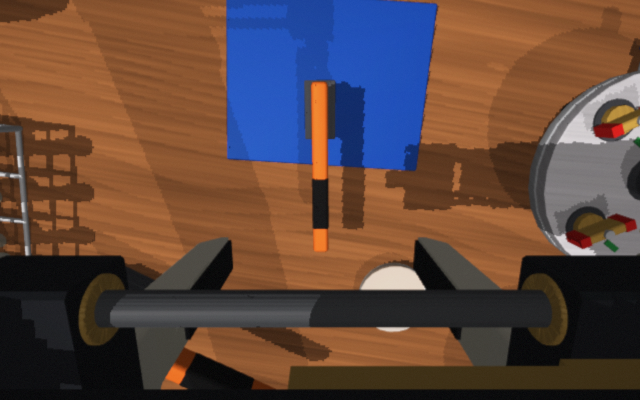

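```bash
python3 - <<'E'
from h import *
w=cams.read_camera('wrist')
P=cast(w,[(319,82),(320,180),(320.5,229),(320.5,250)],.068); print(P.round(4))
for a,x in zip(P,(-22,57,107,128)): print('head', (a[:2]+np.array([.9845,.1754])*x/1000).round(4))
d=P[0]-P[3];print(np.arctan2(d[1],d[0]))
plan((.572,.126,.12),.175)
E
```

```text
[[0.5927 0.1284 0.068 ]
 [0.5129 0.1142 0.068 ]
 [0.4687 0.1063 0.068 ]
 [0.4487 0.1029 0.068 ]]
head [0.571  0.1246]
head [0.569  0.1242]
head [0.574  0.1251]
head [0.5747 0.1254]
0.17524628177815432
t 3.2 tcp [0.499  0.1082 0.2019] yaw 0.1678 F [-0.3 -0.4  0.1] turn [ 0.01  0.   -0.09] shift [ 1.875 -0.121  2.047] n 2.0
```

```bash
python3 -m jog '{"dp":[[0.93,-0.05,0.5],[0.93,-0.05,0.5],[0,0,0.7],[0,0,0.7],[0,0,0.7],[0,0,0]],"angular":[[0,0,-0.09],[0,0,0],[0,0,0],[0,0,0],[0,0,0],[0,0,0]]}' 1; python3 - <<'E'
from h import *
plan((.572,.125,.05),.175)
E
```

```text
t: 3.8
tool_pos: [0.5698, 0.1243, 0.075]
tcp_rot: [0.001, 0.996, 0.087, -0.003]
ft_force: [0.8, -0.3, 0.6]
grip_width: 1.0
grip_force: 0.0
t 3.8 tcp [0.5698 0.1243 0.075 ] yaw 0.1748 F [ 0.8 -0.3  0.6] turn [ 0.02  0.07 -0.  ] shift [ 0.057 -0.008  0.624] n 0.6
```

Descend and close on the bar.

```bash
python3 -m jog '{"dp":[[0.05,0,0.32],[0,0,0.3],[0,0,0]],"angular":[[0,0,0],[0,0,0],[0,0,0]]}' 1; python3 -m jog '{"dp":[[0,0,0],[0,0,0],[0,0,0],[0,0,0],[0,0,0],[0,0,0]],"angular":[[0,0,0],[0,0,0],[0,0,0],[0,0,0],[0,0,0],[0,0,0]]}' 0 50; python3 - <<'E'
from h import *
plan((.572,.125,.05),.175)
E
```

```text
t: 4.1
tool_pos: [0.5732, 0.1268, 0.0524]
tcp_rot: [0.0, 0.996, 0.088, -0.0]
ft_force: [-1.3, -0.5, 0.2]
grip_width: 1.001
grip_force: 0.0
t: 4.7
tool_pos: [0.5734, 0.1273, 0.0531]
tcp_rot: [-0.0, 0.996, 0.089, 0.0]
ft_force: [-0.2, 0.8, -0.3]
grip_width: 0.535
grip_force: 0.0
t 4.7 tcp [0.5734 0.1273 0.0531] yaw 0.1773 F [-0.2  0.8 -0.3] turn [ 0.   -0.    0.03] shift [-0.045  0.05   0.079] n 0.1
```

```bash
python3 -m jog '{"dp":[[0,0,0.05],[0,0,0],[0,0,0],[0,0,0],[0,0,0],[0,0,0],[0,0,0],[0,0,0]],"angular":[[0,0,0],[0,0,0],[0,0,0],[0,0,0],[0,0,0],[0,0,0],[0,0,0],[0,0,0]]}' 0 50; python3 - <<'E'
from h import *
plan((.572,.125,.14),.175)
E
```

```text
t: 5.5
tool_pos: [0.5733, 0.1272, 0.0509]
tcp_rot: [0.0, 0.996, 0.089, -0.0]
ft_force: [-0.3, -0.4, -1.1]
grip_width: 0.147
grip_force: 49.9
t 5.5 tcp [0.5733 0.1272 0.0509] yaw 0.1773 F [-0.3 -0.4 -1.1] turn [0.   0.   0.03] shift [-0.041  0.05  -2.227] n 2.2
```

```bash
python3 -m jog '{"dp":[[0,0,-1],[0,0,-1],[0,0,-1],[0,0,-0.1],[0,0,0],[0,0,0],[0,0,0],[0,0,0]],"angular":[[0,0,0],[0,0,-0.8],[0,0,-1],[0,0,-1],[0,0,-1],[0,0,-1],[0,0,-1],[0,0,-1]]}'; python3 -m jog '{"dp":[[0,0,0],[0,0,0],[0,0,0],[0,0,0],[0,0,0],[0,0,0],[0,0,0],[0,0,0]],"angular":[[0,0,-1],[0,0,-1],[0,0,-1],[0,0,-1],[0,0,-1],[0,0,-1],[0,0,-1],[0,0,-1]]}';python3 -m jog '{"dp":[[0,0,0],[0,0,0],[0,0,0],[0,0,0],[0,0,0],[0,0,0],[0,0,0],[0,0,0]],"angular":[[0,0,-1],[0,0,-1],[0,0,-1],[0,0,-1],[0,0,-1],[0,0,-1],[0,0,-1],[0,0,-1]]}'; python3 - <<'E'
from h import *
plan((.5142,-.1218,.175),2.159)
E
```

```text
t: 6.3
tool_pos: [0.5732, 0.1271, 0.175]
tcp_rot: [0.0, 0.935, 0.354, -0.0]
ft_force: [-0.2, -0.0, -2.4]
grip_width: 0.147
grip_force: 49.9
t: 7.1
tool_pos: [0.5732, 0.1271, 0.1749]
tcp_rot: [-0.0, 0.776, 0.63, -0.0]
ft_force: [0.3, 0.1, -1.9]
grip_width: 0.145
grip_force: 49.9
t: 7.9
tool_pos: [0.5732, 0.127, 0.1749]
tcp_rot: [-0.0, 0.538, 0.843, -0.0]
ft_force: [-0.3, -0.9, -2.1]
grip_width: 0.146
grip_force: 49.9
t 7.9 tcp [0.5732 0.127  0.1749] yaw 2.0043 F [-0.3 -0.9 -2.1] turn [-0.01  0.   -1.93] shift [-4.356e+00 -4.678e+00 -3.000e-03] n 4.7
```

```bash
python3 -m jog '{"dp":[[0,0,0],[0,0,0],[-0.73,-0.78,0],[-0.73,-0.78,0],[-0.73,-0.78,0],[-0.73,-0.78,0],[-0.73,-0.78,0],[-0.7,-0.78,0]],"angular":[[0,0,-1],[0,0,-0.93],[0,0,0],[0,0,0],[0,0,0],[0,0,0],[0,0,0],[0,0,0]]}'; python3 - <<'E'
from h import *
w=cams.read_camera('wrist');w=cams.read_camera('wrist');w=cams.read_camera('wrist');cv2.imwrite('pics/w3.png',w['img'][:,:,::-1])
plan((.5142,-.1218,.175),2.159)
E
```

```text
t: 8.7
tool_pos: [0.5126, -0.1231, 0.175]
tcp_rot: [0.0, 0.473, 0.881, -0.0]
ft_force: [0.6, -0.8, -1.8]
grip_width: 0.147
grip_force: 49.9
t 8.85 tcp [ 0.512  -0.1247  0.1746] yaw 2.1497 F [-0.2 -0.7 -2.1] turn [-0.02  0.   -0.12] shift [ 0.03   0.084 -0.009] n 0.1
```

View pics/w3.png

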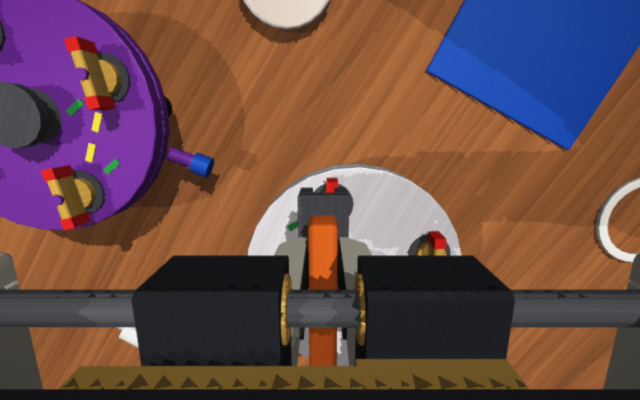

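```bash
python3 -m jog '{"dp":[[0.03,0.085,0],[0,0,0.3],[0,0,0.15],[0,0,0],[0,0,0]],"angular":[[0,0,-0.12],[0,0,0],[0,0,0],[0,0,0],[0,0,0]]}'; python3 - <<'E'
from h import *
for i in range(3): w=cams.read_camera('wrist'); plan((.5142,-.1218,.132),2.159)
m=house(w,(100,260,250,420));print(m)
a,b=[.5142-.0195*np.cos(2.159+np.pi),-.1218-.0195*np.sin(2.159+np.pi)]
print(proj(w,[[a,b,.1]]))
E
```

```text
t: 9.35
tool_pos: [0.5155, -0.1175, 0.1566]
tcp_rot: [-0.0, 0.468, 0.884, -0.0]
ft_force: [0.4, 0.3, -2.1]
grip_width: 0.147
grip_force: 49.9
t 9.4 tcp [ 0.5156 -0.1177  0.1568] yaw 2.1663 F [-0.4  0.2 -1.1] turn [-0.   -0.    0.09] shift [-0.065 -0.086  0.621] n 0.6
t 9.45 tcp [ 0.5157 -0.1179  0.157 ] yaw 2.1659 F [ 0.7 -0.1 -2.4] turn [-0.   -0.    0.09] shift [-0.061 -0.085  0.625] n 0.6
t 9.5 tcp [ 0.5157 -0.1181  0.1571] yaw 2.1656 F [-0.2 -0.1 -1.7] turn [0.   0.   0.08] shift [-0.057 -0.083  0.628] n 0.6
[(318.0, 191.5, 10.0)]
[[317.71809631 198.70535852]]
```

```bash
python3 -m jog '{"dp":[[-0.05,-0.08,0],[0,0,0],[0,0,0],[0,0,0],[0,0,0]],"angular":[[0,0,0.08],[0,0,0],[0,0,0],[0,0,0],[0,0,0]]}'; python3 - <<'E'
from h import *
for i in range(3): w=cams.read_camera('wrist'); plan((.5142,-.1218,.132),2.159)
m=house(w,(100,260,250,420));print(m)
E
```

```text
t: 10.0
tool_pos: [0.514, -0.1218, 0.1571]
tcp_rot: [0.0, 0.472, 0.882, 0.0]
ft_force: [0.2, -0.4, -1.1]
grip_width: 0.142
grip_force: 49.9
t 10.05 tcp [ 0.5141 -0.1218  0.157 ] yaw 2.1588 F [ 0.8 -0.5 -1.2] turn [ 0.  0. -0.] shift [-0.003  0.003  0.626] n 0.6
t 10.1 tcp [ 0.514  -0.1218  0.157 ] yaw 2.1588 F [ 0.5  0.  -1.8] turn [-0. -0. -0.] shift [-0.004  0.004  0.625] n 0.6
t 10.15 tcp [ 0.514  -0.1217  0.157 ] yaw 2.1589 F [-0.5 -0.1 -2. ] turn [-0. -0. -0.] shift [-0.004  0.003  0.625] n 0.6
[(323.2490842490842, 189.69230769230768, 45.5)]
```

```bash
python3 -m jog '{"dp":[[0,0,0.2],[0,0,0.2],[0,0,0.18],[0,0,0],[0,0,0]],"angular":[[0,0,0],[0,0,0],[0,0,0],[0,0,0],[0,0,0]]}'; python3 - <<'E'
from h import *
plan((.5142,-.1218,.132),2.159)
E
```

```text
t: 10.65
tool_pos: [0.5139, -0.1216, 0.1334]
tcp_rot: [-0.0, 0.472, 0.882, -0.0]
ft_force: [-0.2, 0.1, -1.3]
grip_width: 0.142
grip_force: 49.9
t 10.65 tcp [ 0.5139 -0.1216  0.1334] yaw 2.1591 F [-0.2  0.1 -1.3] turn [-0.01 -0.01  0.  ] shift [-0.009  0.004  0.036] n 0.0
```

```bash
python3 -m jog '{"dp":[[0,0,0],[0,0,0],[0,0,0],[0,0,0],[0,0,0],[0,0,0],[0,0,0],[0,0,0]],"angular":[[0,0,1],[0,0,1],[0,0,1],[0,0,1],[0,0,1],[0,0,1],[0,0,1],[0,0,0.6]]}'; python3 -m jog '{"dp":[[0,0,0],[0,0,0],[0,0,0]],"angular":[[0,0,0],[0,0,0],[0,0,0]]}';python3 - <<'E'
from h import *
s=r.get_state();print(s['wrist_torque'])
plan((.5142,-.1218,.175),2.159)
E
```

```text
t: 11.45
tool_pos: [0.5144, -0.1215, 0.134]
tcp_rot: [0.0, 0.715, 0.699, 0.0]
ft_force: [1.1, 0.1, -4.3]
grip_width: 0.148
grip_force: 50.0
t: 11.75
tool_pos: [0.5144, -0.1217, 0.134]
tcp_rot: [0.0, 0.714, 0.7, 0.0]
ft_force: [1.7, 0.7, -1.8]
grip_width: 0.147
grip_force: 49.9
[ 0.17370372 -0.4258939   0.01629843]
t 11.75 tcp [ 0.5144 -0.1217  0.134 ] yaw 1.552 F [ 1.7  0.7 -1.8] turn [ 0.01  0.   -7.59] shift [-1.000e-03 -6.000e-03 -1.025e+00] n 1.0
```

```bash
python3 -m jog '{"dp":[[0,0,0],[0,0,-0.5],[0,0,-0.6],[0,0,0],[0,0,0],[0,0,0],[0,0,0],[0,0,0]],"angular":[[0,0,-0.8],[0,0,0],[0,0,0],[0,0,-1],[0,0,-1],[0,0,-1],[0,0,-1],[0,0,-1]]}'; python3 - <<'E'
from h import *
plan((.612,-.2032,.16),2.148)
E
```

```text
t: 12.55
tool_pos: [0.5137, -0.122, 0.1779]
tcp_rot: [-0.0, 0.532, 0.846, -0.0]
ft_force: [0.4, -0.0, -2.4]
grip_width: 0.146
grip_force: 49.9
t 12.55 tcp [ 0.5137 -0.122   0.1779] yaw 2.0186 F [ 0.4 -0.  -2.4] turn [-0.01  0.   -1.62] shift [-3.042  0.953  0.447] n 3.0
```

```bash
python3 -m jog '{"dp":[[0,0,0],[0,0,0],[-0.76,0.24,0],[-0.76,0.24,0],[-0.76,0.24,0],[-0.76,0.23,0],[0,0,0.4],[0,0,0]],"angular":[[0,0,-1],[0,0,-0.62],[0,0,0],[0,0,0],[0,0,0],[0,0,0],[0,0,0],[0,0,0]]}';python3 -m jog '{"dp":[[0,0,0],[0,0,0],[0,0,0],[0,0,0]],"angular":[[0,0,0],[0,0,0],[0,0,0],[0,0,0]]}'; python3 - <<'E'
from h import *
w=cams.read_camera('wrist');print(house(w,(100,260,250,420),3))
w=cams.read_camera('wrist');cv2.imwrite('pics/w4.png',w['img'][:,:,::-1])
plan((.612,-.2032,.133),2.148)
E
```

```text
t: 13.35
tool_pos: [0.6103, -0.2036, 0.1594]
tcp_rot: [-0.002, 0.478, 0.878, -0.0]
ft_force: [-1.4, 0.4, -1.9]
grip_width: 0.145
grip_force: 49.9
t: 13.75
tool_pos: [0.6118, -0.203, 0.1624]
tcp_rot: [0.0, 0.478, 0.878, -0.0]
ft_force: [0.3, 0.0, -1.3]
grip_width: 0.148
grip_force: 49.9
[(387.9761006289308, 129.5194968553459, 132.5), (322.53561253561253, 189.17094017094018, 58.5)]
t 13.85 tcp [ 0.6119 -0.2032  0.1622] yaw 2.1447 F [-0.3 -0.4 -1.4] turn [ 0.    0.01 -0.04] shift [-0.001  0.002  0.73 ] n 0.7
```

View pics/w4.png

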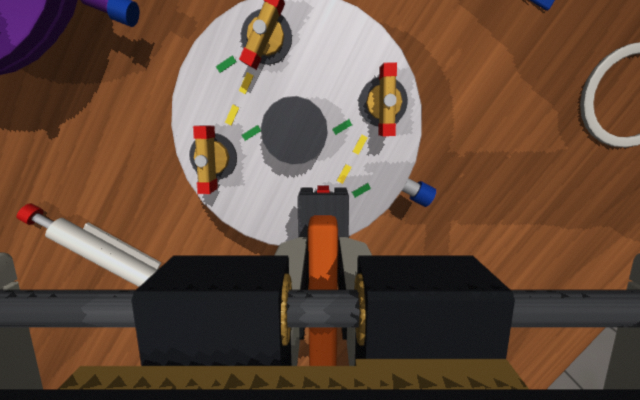

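```bash
python3 -m jog '{"dp":[[0,0,0.25],[0,0,0.25],[0,0,0.22],[0,0,0]],"angular":[[0,0,0],[0,0,0],[0,0,0],[0,0,0]]}';python3 -m jog '{"dp":[[0,0,0],[0,0,0],[0,0,0],[0,0,0],[0,0,0],[0,0,0],[0,0,0],[0,0,0]],"angular":[[0,0,1],[0,0,1],[0,0,1],[0,0,1],[0,0,1],[0,0,1],[0,0,1],[0,0,0.6]]}'; python3 -m jog '{"dp":[[0,0,0],[0,0,0],[0,0,0],[0,0,-0.5],[0,0,-0.6],[0,0,0],[0,0,0],[0,0,0]],"angular":[[0,0,0],[0,0,0],[0,0,-0.8],[0,0,0],[0,0,0],[0,0,-1],[0,0,-1],[0,0,-1]]}';python3 - <<'E'
from h import *
w=cams.read_camera('wrist')
plan((.6038,-.1136,.16),2.176)
p=np.array(house(w,None,15));P=cast(w,p[:,:2],.1)
for a,b in zip(p,P):
  if .48<b[0]<.65 and -.25<b[1]<-.08: print(a.round(0),b[:2].round(4))
E
```

```text
t: 14.25
tool_pos: [0.612, -0.203, 0.132]
tcp_rot: [-0.0, 0.478, 0.878, 0.0]
ft_force: [-0.3, 0.3, -1.7]
grip_width: 0.145
grip_force: 50.0
t: 15.05
tool_pos: [0.6125, -0.2027, 0.1321]
tcp_rot: [-0.0, 0.72, 0.694, 0.0]
ft_force: [2.7, 0.5, -4.5]
grip_width: 0.147
grip_force: 50.0
t: 15.85
tool_pos: [0.6112, -0.2037, 0.177]
tcp_rot: [-0.0, 0.604, 0.797, -0.001]
ft_force: [-0.4, -0.0, -1.3]
grip_width: 0.147
grip_force: 50.0
t 15.9 tcp [ 0.6111 -0.2038  0.1767] yaw 1.8489 F [-0.5  0.5 -1.7] turn [-0.02 -0.   -4.09] shift [1.959 1.134 0.417] n 2.0
[217.  30. 154.] [ 0.5123 -0.1033]
[340.  59. 130.] [ 0.5933 -0.0988]
[212.  89. 124.] [ 0.5165 -0.1397]
[357. 113. 122.] [ 0.6137 -0.1286]
[192. 168. 103.] [ 0.5133 -0.1956]
[210. 216.  96.] [ 0.5323 -0.2266]
[329. 187.  88.] [ 0.6096 -0.1825]
```

```bash
python3 -m jog '{"dp":[[0,0,0],[0,0,0],[0,0,0],[0,0,0],[0,0,0],[0.65,0.38,0],[0.65,0.38,0],[0.65,0.37,0]],"angular":[[0,0,-1],[0,0,-1],[0,0,-1],[0,0,-1],[0,0,-0.09],[0,0,0],[0,0,0],[0,0,0]]}';python3 -m jog '{"dp":[[0,0,0.4],[0,0,0],[0,0,0],[0,0,0],[0,0,0]],"angular":[[0,0,0],[0,0,0],[0,0,0],[0,0,0],[0,0,0]]}'; python3 - <<'E'
from h import *
w=cams.read_camera('wrist');print(house(w,(150,260,250,420),3))
plan((.6038,-.1136,.132),2.176)
E
```

```text
t: 16.7
tool_pos: [0.605, -0.1127, 0.1768]
tcp_rot: [-0.0, 0.47, 0.883, -0.0]
ft_force: [0.8, 0.3, -1.4]
grip_width: 0.147
grip_force: 50.0
t: 17.2
tool_pos: [0.6056, -0.1143, 0.1613]
tcp_rot: [0.0, 0.469, 0.883, -0.0]
ft_force: [-0.6, -0.6, -1.9]
grip_width: 0.145
grip_force: 50.0
[(320.9540918163672, 188.23353293413174, 83.5)]
t 17.25 tcp [ 0.6056 -0.1142  0.1613] yaw 2.1661 F [-0.5 -0.2 -2.6] turn [ 0.    0.   -0.12] shift [ 0.037 -0.028  0.731] n 0.7
```

```bash
python3 -m jog '{"dp":[[0.03,-0.03,0],[0,0,0],[0,0,0.25],[0,0,0.25],[0,0,0.22],[0,0,0]],"angular":[[0,0,-0.12],[0,0,0],[0,0,0],[0,0,0],[0,0,0],[0,0,0]]}';python3 -m jog '{"dp":[[0,0,0],[0,0,0],[0,0,0],[0,0,0],[0,0,0],[0,0,0],[0,0,0],[0,0,0]],"angular":[[0,0,1],[0,0,1],[0,0,1],[0,0,1],[0,0,1],[0,0,1],[0,0,1],[0,0,0.8]]}'; python3 -m jog '{"dp":[[0,0,0],[0,0,0],[0,0,0],[0,0,-0.5],[0,0,-0.6],[0,0,0],[0,0,0],[0,0,0]],"angular":[[0,0,0],[0,0,0],[0,0,-0.8],[0,0,0],[0,0,0],[0,0,-1],[0,0,-1],[0,0,-1]]}';python3 - <<'E'
from h import *
w=cams.read_camera('wrist')
plan((.5224,-.2114,.16),2.112)
p=np.array(house(w,None,15));P=cast(w,p[:,:2],.1)
for a,b in zip(p,P):
  if .48<b[0]<.65 and -.25<b[1]<-.08: print(a.round(0),b[:2].round(4))
E
```

```text
t: 17.85
tool_pos: [0.6038, -0.1128, 0.1314]
tcp_rot: [-0.0, 0.464, 0.886, -0.0]
ft_force: [0.7, 1.2, -1.4]
grip_width: 0.148
grip_force: 55.9
t: 18.65
tool_pos: [0.6043, -0.1127, 0.1313]
tcp_rot: [0.0, 0.714, 0.7, 0.0]
ft_force: [1.7, 0.5, -4.2]
grip_width: 0.148
grip_force: 55.8
t: 19.45
tool_pos: [0.6031, -0.1133, 0.1761]
tcp_rot: [-0.0, 0.597, 0.802, -0.0]
ft_force: [0.7, -1.2, -2.2]
grip_width: 0.146
grip_force: 55.9
t 19.5 tcp [ 0.6031 -0.1134  0.1759] yaw 1.8663 F [ 0.9 -0.5 -1.7] turn [-0.02 -0.   -3.07] shift [-1.06  -2.991  0.397] n 3.0
[204. 166. 142.] [ 0.513  -0.1024]
[198. 216.  88.] [ 0.5164 -0.1397]
[329. 188.  78.] [ 0.6009 -0.0925]
```

```bash
python3 -m jog '{"dp":[[0,0,0],[0,0,0],[0,0,0],[0,0,0],[-0.27,-0.75,0],[-0.27,-0.75,0],[-0.26,-0.75,0],[-0.26,-0.74,0]],"angular":[[0,0,-1],[0,0,-1],[0,0,-1],[0,0,-0.07],[0,0,0],[0,0,0],[0,0,0],[0,0,0]]}';python3 -m jog '{"dp":[[0,0,0.4],[0,0,0],[0,0,0],[0,0,0],[0,0,0]],"angular":[[0,0,0],[0,0,0],[0,0,0],[0,0,0],[0,0,0]]}'; python3 - <<'E'
from h import *
w=cams.read_camera('wrist');print(house(w,(150,260,250,420),3))
plan((.5226,-.2113,.132),2.118)
E
```

```text
t: 20.3
tool_pos: [0.521, -0.2111, 0.176]
tcp_rot: [-0.0, 0.497, 0.868, -0.0]
ft_force: [-0.2, -0.3, -1.7]
grip_width: 0.142
grip_force: 55.9
t: 20.8
tool_pos: [0.5229, -0.2095, 0.1607]
tcp_rot: [0.0, 0.496, 0.868, 0.0]
ft_force: [0.7, -0.0, -2.9]
grip_width: 0.145
grip_force: 55.9
[(320.23423423423424, 190.07207207207205, 37.0)]
t 20.85 tcp [ 0.5228 -0.2097  0.1606] yaw 2.1036 F [ 0.3  0.6 -2.8] turn [ 0.01  0.   -0.18] shift [-0.032 -0.026  0.715] n 0.7
```

```bash
python3 -m jog '{"dp":[[-0.02,-0.03,0],[0,0,0],[0,0,0.25],[0,0,0.25],[0,0,0.2],[0,0,0]],"angular":[[0,0,-0.12],[0,0,0],[0,0,0],[0,0,0],[0,0,0],[0,0,0]]}';python3 -m jog '{"dp":[[0,0,0],[0,0,0],[0,0,0],[0,0,0],[0,0,0],[0,0,0],[0,0,0],[0,0,0]],"angular":[[0,0,1],[0,0,1],[0,0,1],[0,0,1],[0,0,1],[0,0,1],[0,0,1],[0,0,0]]}'; python3 -m jog '{"dp":[[0,0,0],[0,0,0],[0,0,0],[0,0,-0.5],[0,0,-0.6],[0,0,0]],"angular":[[0,0,0],[0,0,0],[0,0,-0.8],[0,0,0],[0,0,0],[0,0,0]]}';python3 - <<'E'
from h import *
w=cams.read_camera('wrist')
s=r.get_state();plan((.59,.11,.175),yaw(s['tcp_rot']));plan((.59,.11,.175),1.571)
p=np.array(house(w,None,5));P=cast(w,p[:,:2],.1)
for a,b in zip(p,P):
  if .48<b[0]<.65 and -.25<b[1]<-.08: print(a.round(0),b[:2].round(4))
t=cams.read_camera('top');p=np.array(house(t,(150,225,355,425),0.4));P=cast(t,p[:,:2],.1)
print(np.c_[p,P[:,:2]].round(3))
E
```

```text
t: 21.45
tool_pos: [0.5215, -0.2114, 0.1314]
tcp_rot: [-0.0, 0.492, 0.871, -0.0]
ft_force: [-1.0, 0.3, -2.3]
grip_width: 0.15
grip_force: 55.9
t: 22.25
tool_pos: [0.5227, -0.2108, 0.1318]
tcp_rot: [0.0, 0.714, 0.701, 0.001]
ft_force: [3.7, 1.4, -2.0]
grip_width: 0.151
grip_force: 55.8
t: 22.85
tool_pos: [0.5218, -0.2124, 0.1782]
tcp_rot: [0.001, 0.691, 0.723, -0.0]
ft_force: [-0.2, 0.6, -1.6]
grip_width: 0.151
grip_force: 55.9
t 22.9 tcp [ 0.5212 -0.2123  0.1769] yaw 1.6161 F [-0.5 -0.1 -2.9] turn [0.   0.02 0.  ] shift [7.972 2.083 0.047] n 8.0
t 22.9 tcp [ 0.5212 -0.2123  0.1769] yaw 1.6161 F [-0.5 -0.1 -2.9] turn [0.01 0.02 0.56] shift [8.058 1.722 0.047] n 8.1
[447. 182. 165.] [ 0.6087 -0.1842]
[454.  46. 160.] [ 0.6016 -0.0952]
[445. 231. 122.] [ 0.6121 -0.2212]
[452. 105. 119.] [ 0.6052 -0.1317]
[324. 187. 115.] [ 0.521  -0.1915]
[320. 111. 112.] [ 0.5162 -0.1397]
[317.  54. 111.] [ 0.5124 -0.1035]
[443.  52.  19.] [ 0.5948 -0.0988]
[[ 3.96500e+02  1.74000e+02  2.00000e+00  6.08000e-01 -1.84000e-01]
 [ 3.71333e+02  2.05750e+02  2.00000e+00  5.11000e-01 -1.04000e-01]
 [ 3.82778e+02  2.04444e+02  1.50000e+00  5.15000e-01 -1.39000e-01]
 [ 3.79500e+02  1.75500e+02  1.00000e+00  6.04000e-01 -1.31000e-01]
 [ 3.67667e+02  1.77000e+02  1.00000e+00  6.00000e-01 -9.50000e-02]
 [ 3.99500e+02  2.02500e+02  1.00000e+00  5.20000e-01 -1.91000e-01]]
```

```bash
python3 -m jog '{"dp":[[0.87,0.23,0],[0.87,0.23,0],[0.87,0.23,0],[0.87,0.23,0],[0.87,0.23,0],[0.87,0.23,0],[0.87,0.23,0],[0.87,0.23,0]],"angular":[[0,0,0],[0,0,0],[0,0,0],[0,0,0],[0,0,0],[0,0,0],[0,0,0],[0,0,0]]}';python3 -m jog '{"dp":[[0.87,0.23,0],[0.87,0.23,0],[0,0,0.8],[0,0,0.8],[0,0,0.8],[0,0,0.3],[0,0,0],[0,0,0]],"angular":[[0,0,0],[0,0,0],[0,0,0],[0,0,0],[0,0,0],[0,0,0],[0,0,0],[0,0,0]]}';  python3 - <<'E'
from h import *
plan((.596,.14,.0515),1.616)
E
```

```text
t: 23.75
tool_pos: [0.5815, 0.0706, 0.1746]
tcp_rot: [-0.001, 0.691, 0.723, -0.001]
ft_force: [-0.6, 0.4, -2.5]
grip_width: 0.144
grip_force: 55.9
t: 24.55
tool_pos: [0.5978, 0.1403, 0.0686]
tcp_rot: [-0.0, 0.691, 0.723, -0.0]
ft_force: [0.3, 0.7, -2.0]
grip_width: 0.146
grip_force: 55.9
t 24.55 tcp [0.5978 0.1403 0.0686] yaw 1.6165 F [ 0.3  0.7 -2. ] turn [-0.    0.    0.01] shift [-0.007 -0.044  0.426] n 0.4
```

```bash
python3 -m jog '{"dp":[[0,0,0.2],[0,0,0.15],[0,0,0.07],[0,0,0],[0,0,0]],"angular":[[0,0,0],[0,0,0],[0,0,0],[0,0,0],[0,0,0]]}'
```

```text
t: 25.05
tool_pos: [0.5977, 0.1403, 0.0515]
tcp_rot: [0.0, 0.691, 0.723, 0.0]
ft_force: [0.1, 0.1, -2.8]
grip_width: 0.15
grip_force: 55.9
```

```bash
python3 -m jog '{"dp":[[0,0,0.03],[0,0,0]],"angular":[[0,0,0],[0,0,0]]}'; python3 -m jog '{"dp":[[0,0,0],[0,0,0],[0,0,0],[0,0,0],[0,0,0],[0,0,0]],"angular":[[0,0,0],[0,0,0],[0,0,0],[0,0,0],[0,0,0],[0,0,0]]}' 0.5; python3 -m jog '{"dp":[[0,0,-0.3],[0,0,-0.5],[0,0,-0.7],[-0.7,0,-0.7],[-0.7,0,-0.7],[-0.7,0,-0.7],[-0.8,0,0],[-0.7,0,0]],"angular":[[0,0,0],[0,0,0],[0,0,0],[0,0,0],[0,0,0],[0,0,0],[0,0,0],[0,0,0]]}';python3 - <<'E'
from h import *
for i in range(4): w=cams.read_camera('wrist')
cv2.imwrite('pics/w5.png',w['img'][:,:,::-1]); plan((.6,.06,.17),1.616)
E
```

```text
t: 25.25
tool_pos: [0.5977, 0.1404, 0.0503]
tcp_rot: [0.0, 0.691, 0.723, 0.0]
ft_force: [-0.3, -0.3, -1.2]
grip_width: 0.145
grip_force: 55.9
t: 25.85
tool_pos: [0.5976, 0.1403, 0.0502]
tcp_rot: [-0.0, 0.691, 0.723, -0.0]
ft_force: [-0.3, 0.9, 0.7]
grip_width: 0.5
grip_force: 0.0
t: 26.65
tool_pos: [0.6046, -0.0052, 0.1963]
tcp_rot: [0.001, 0.691, 0.723, 0.001]
ft_force: [0.5, -0.1, -0.6]
grip_width: 0.501
grip_force: 0.0
t 26.85 tcp [ 0.6041 -0.004   0.1949] yaw 1.615 F [-0.3  0.2  0. ] turn [ 0.01 -0.   -0.01] shift [ 1.602 -0.03   0.622] n 1.6
```

View pics/w5.png

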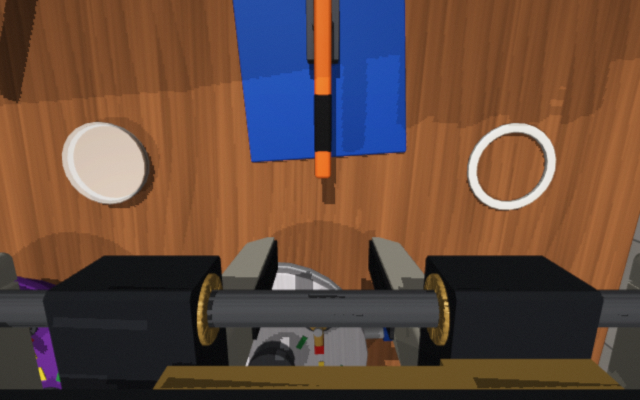

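```bash
python3 - <<'E'
from h import *
w=cams.read_camera('wrist')
P=cast(w,[(323,94.5),(323,151.5),(323,178)],.068);print(P.round(4))
d=P[0]-P[2];a=np.arctan2(d[1],d[0]);print('dir',a)
u=np.array([np.cos(a),np.sin(a)])
for p,x in zip(P,(57,107,128)): print('head',(p[:2]+u*x/1000).round(4),'grip',(p[:2]+u*(x-82)/1000).round(4))
plan((.6015,.058,.042),1.616)
E
```

```text
[[0.6001 0.0829 0.068 ]
 [0.6021 0.0374 0.068 ]
 [0.603  0.015  0.068 ]]
dir 1.61486217507333
head [0.5975 0.1399] grip [0.6012 0.0579]
head [0.5973 0.1443] grip [0.601  0.0624]
head [0.5974 0.1429] grip [0.601 0.061]
t 26.9 tcp [ 0.6041 -0.0028  0.1948] yaw 1.6168 F [-0.2 -0.5  0.3] turn [ 0.01 -0.01  0.01] shift [1.521e+00 3.000e-03 3.820e+00] n 3.8
```

```bash
python3 -m jog '{"dp":[[0.92,0.01,0.5],[0.91,0,0.5],[0,0,0.8],[0,0,0.8],[0,0,0],[0,0,0],[0,0,0]],"angular":[[0,0,0],[0,0,0],[0,0,0],[0,0,0],[0,0,0],[0,0,0],[0,0,0]]}'; python3 - <<'E'
from h import *
plan((.6005,.0714,.04),1.615)
E
```

```text
t: 27.6
tool_pos: [0.602, 0.0703, 0.0918]
tcp_rot: [0.0, 0.691, 0.723, 0.001]
ft_force: [0.6, -0.7, 1.2]
grip_width: 0.499
grip_force: 0.0
t 27.6 tcp [0.602  0.0703 0.0918] yaw 1.6168 F [ 0.6 -0.7  1.2] turn [ 0.02 -0.01  0.02] shift [ 0.029 -0.037  1.294] n 1.3
```

```bash
python3 -m jog '{"dp":[[0.03,-0.03,0.6],[0,0,0.5],[0,0,0.2],[0,0,0]],"angular":[[0,0,0],[0,0,0],[0,0,0],[0,0,0]]}'; python3 -m jog '{"dp":[[0,0,0],[0,0,0],[0,0,0],[0,0,0],[0,0,0],[0,0,0],[0,0,0],[0,0,0]],"angular":[[0,0,0],[0,0,0],[0,0,0],[0,0,0],[0,0,0],[0,0,0],[0,0,0],[0,0,0]]}' 0 60; python3 - <<'E'
from h import *
plan((.6005,.0714,.04),1.615)
E
```

```text
t: 28.0
tool_pos: [0.6001, 0.0707, 0.0385]
tcp_rot: [0.0, 0.691, 0.723, -0.0]
ft_force: [-0.7, 0.4, -0.0]
grip_width: 0.498
grip_force: 0.0
t: 28.8
tool_pos: [0.6002, 0.0705, 0.0384]
tcp_rot: [0.0, 0.691, 0.723, 0.0]
ft_force: [0.2, -1.2, 5.6]
grip_width: 0.145
grip_force: 60.0
t 28.8 tcp [0.6002 0.0705 0.0384] yaw 1.6162 F [ 0.2 -1.2  5.6] turn [0.   0.   0.02] shift [ 0.021  0.008 -0.04 ] n 0.0
```

```bash
python3 -m jog '{"dp":[[0,0,-0.4],[0,0,-0.9],[0,0,-0.9],[0,0,-0.9],[0,0,-0.1],[0,0,0]],"angular":[[0,0,0],[0,0,0],[0,0,0],[0,0,0],[0,0,-0.65],[0,0,0]]}'; python3 - <<'E'
from h import *
w=cams.read_camera('wrist');cv2.imwrite('pics/w6.png',w['img'][:,:,::-1])
plan((.6106,-.1842,.168),1.669)
E
```

```text
t: 29.4
tool_pos: [0.6002, 0.0706, 0.1671]
tcp_rot: [0.001, 0.672, 0.741, 0.001]
ft_force: [-0.0, -0.3, -2.6]
grip_width: 0.145
grip_force: 60.0
t 29.45 tcp [0.5997 0.0704 0.166 ] yaw 1.6674 F [-0.3  0.  -2.1] turn [-0.    0.   -0.02] shift [-6.362 -0.352 -0.049] n 6.4
```

View pics/w6.png

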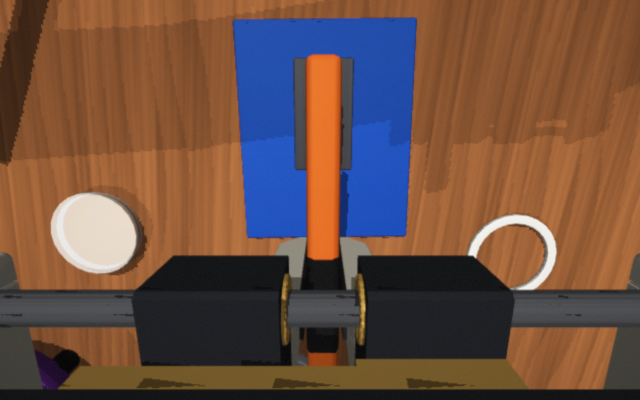

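```bash
python3 -m jog '{"dp":[[-0.8,-0.05,0],[-0.8,-0.05,0],[-0.8,-0.05,0],[-0.8,-0.05,0],[-0.8,-0.04,0],[-0.8,-0.04,0],[-0.8,-0.04,0],[-0.78,-0.04,0]],"angular":[[0,0,0],[0,0,0],[0,0,0],[0,0,0],[0,0,0],[0,0,0],[0,0,0],[0,0,0]]}';python3 -m jog '{"dp":[[0,0,0.4],[0,0,0],[0,0,0],[0,0,0],[0,0,0],[0,0,0]],"angular":[[0,0,0],[0,0,0],[0,0,0],[0,0,0],[0,0,0],[0,0,0]]}'; python3 - <<'E'
from h import *
w=cams.read_camera('wrist');cv2.imwrite('pics/w7.png',w['img'][:,:,::-1])
plan((.6106,-.1842,.12),1.669)
print([np.round(b,1) for b in house(w,None,5)])
E
```

```text
t: 30.25
tool_pos: [0.6096, -0.1859, 0.1643]
tcp_rot: [-0.001, 0.672, 0.74, -0.001]
ft_force: [-0.3, 0.2, -2.5]
grip_width: 0.146
grip_force: 60.0
t: 30.85
tool_pos: [0.6108, -0.184, 0.1506]
tcp_rot: [0.0, 0.671, 0.741, 0.0]
ft_force: [-0.3, 0.1, -1.4]
grip_width: 0.148
grip_force: 60.0
t 30.9 tcp [ 0.6108 -0.1842  0.1506] yaw 1.6691 F [ 1.   0.6 -1.5] turn [0.01 0.   0.  ] shift [ 0.    -0.004  0.765] n 0.8
[array([186.9, 223.9, 187.5]), array([ 84. , 353.6, 175.5]), array([170.5,  80.6, 173. ]), array([177.5, 143.5, 139. ])]
```

View pics/w7.png

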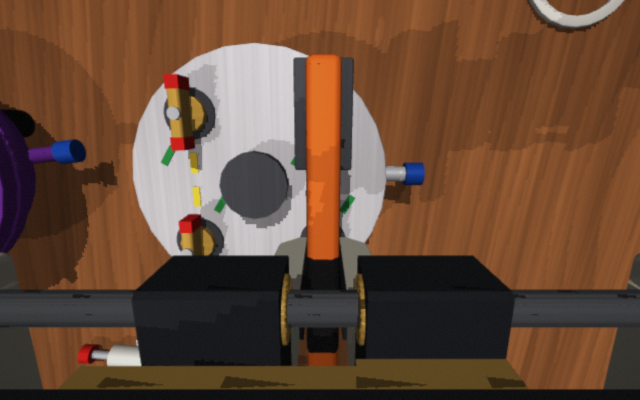

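```bash
python3 -m jog '{"dp":[[0,0,0.25],[0,0,0.25],[0,0,0.24],[0,0,0],[0,0,0]],"angular":[[0,0,0],[0,0,0],[0,0,0],[0,0,0],[0,0,0]]}'; python3 - <<'E'
from h import *
print(r.get_state()['wrist_torque']);plan((.6106,-.1842,.12),1.669)
E
```

```text
t: 31.4
tool_pos: [0.6103, -0.1844, 0.12]
tcp_rot: [-0.001, 0.672, 0.741, -0.0]
ft_force: [-0.7, -0.2, -1.3]
grip_width: 0.142
grip_force: 60.0
[-0.1980367  -0.11440875  0.01720905]
t 31.4 tcp [ 0.6103 -0.1844  0.12  ] yaw 1.6687 F [-0.7 -0.2 -1.3] turn [-0.01 -0.01 -0.  ] shift [0.005 0.008 0.001] n 0.0
```

Seated without force. Turn with the arc about the head.

```bash
python3 -m jog '{"dp":[[0.006,-0.14,0],[0.006,-0.14,0],[0.006,-0.14,0],[0.006,-0.14,0],[0.006,-0.14,0],[0.006,-0.14,0],[0.006,-0.14,0],[0.005,-0.11,0]],"angular":[[0,0,1],[0,0,1],[0,0,1],[0,0,1],[0,0,1],[0,0,1],[0,0,1],[0,0,0.8]]}';python3 -m jog '{"dp":[[0,0,0],[0,0,0]],"angular":[[0,0,0],[0,0,0]]}'; python3 - <<'E'
from h import *
s=r.get_state();print(s['wrist_torque'],s['ft_force']);y=1.042
L=.0705
plan((.6036-L*np.cos(y),-.1135-L*np.sin(y),.12),y)
E
```

```text
t: 32.2
tool_pos: [0.5689, -0.1751, 0.1207]
tcp_rot: [0.0, 0.867, 0.498, 0.0]
ft_force: [1.9, 0.1, -4.1]
grip_width: 0.146
grip_force: 60.0
t: 32.4
tool_pos: [0.5689, -0.1754, 0.1208]
tcp_rot: [0.0, 0.866, 0.5, 0.0]
ft_force: [1.3, 0.0, -2.5]
grip_width: 0.147
grip_force: 60.0
[-0.0031878  -0.16946801 -0.01677062] [ 1.31299639  0.01221865 -2.50485053]
t 32.4 tcp [ 0.5689 -0.1754  0.1208] yaw 1.0465 F [ 1.3  0.  -2.5] turn [0.   0.   0.06] shift [ 0.011 -0.032  0.02 ] n 0.0
```

```bash
python3 -m jog '{"dp":[[0.005,-0.1,0],[0,-0.04,0],[0,0,0]],"angular":[[0,0,0.7],[0,0,0.1],[0,0,0]]}'; python3 - <<'E'
from h import *
s=r.get_state();print(s['wrist_torque'],s['ft_force']);y=.98
L=.0705
plan((.6036-L*np.cos(y),-.1135-L*np.sin(y),.12),y)
E
```

```text
t: 32.7
tool_pos: [0.565, -0.1729, 0.1209]
tcp_rot: [0.001, 0.882, 0.472, 0.001]
ft_force: [4.6, -3.4, -4.1]
grip_width: 0.145
grip_force: 60.0
[-0.84752488 -1.0114099  -0.03919026] [ 4.56729099 -3.44161611 -4.05564713]
t 32.7 tcp [ 0.565  -0.1729  0.1209] yaw 0.9821 F [ 4.6 -3.4 -4.1] turn [ 0.02 -0.01  0.03] shift [ 0.008 -0.025  0.021] n 0.0
```

```bash
python3 -m jog '{"dp":[[0.006,0.14,0],[0.003,0.07,0],[0,0,-0.4],[0,0,-0.7],[0,0,0],[0,0,0],[0,0,0]],"angular":[[0,0,-1],[0,0,-0.5],[0,0,0],[0,0,0],[0,0,-1],[0,0,-1],[0,0,-1]]}'; python3 - <<'E'
from h import *
w=cams.read_camera('wrist')
y=1.655;L=.0705
plan((.5226-L*np.cos(y),-.2113-L*np.sin(y),.152),y)
print(w['xyz'])
p=np.array(house(w,None,15));P=cast(w,p[:,:2],.1)
for a,b in zip(p,P):
  if .48<b[0]<.65 and -.25<b[1]<-.08: print(a.round(0),b[:2].round(4))
E
```

```text
t: 33.4
tool_pos: [0.5705, -0.1764, 0.1647]
tcp_rot: [-0.0, 0.782, 0.623, -0.001]
ft_force: [0.7, -0.3, -2.4]
grip_width: 0.145
grip_force: 60.0
t 33.45 tcp [ 0.5704 -0.1765  0.1644] yaw 1.3499 F [-0.8 -0.4 -4.2] turn [-0.02  0.   -3.81] shift [-2.528 -1.263  0.311] n 2.5
[ 0.58520204 -0.11003041  0.33007087]
[382. 216. 177.] [ 0.6101 -0.1828]
[360.  88. 142.] [ 0.6117 -0.097 ]
[212. 134. 126.] [ 0.5126 -0.1035]
[234. 186. 114.] [ 0.5165 -0.1397]
[262. 250.  88.] [ 0.5227 -0.1885]
```

```bash
python3 -m jog '{"dp":[[0,0,0],[0,0,0],[0,0,0],[0,0,0],[-0.84,-0.42,0],[-0.84,-0.42,0],[-0.84,-0.42,0],[0,0,0.3]],"angular":[[0,0,-1],[0,0,-1],[0,0,-1],[0,0,-0.81],[0,0,0],[0,0,0],[0,0,0],[0,0,0]]}';python3 -m jog '{"dp":[[0,0,0],[0,0,0],[0,0,0],[0,0,0],[0,0,0]],"angular":[[0,0,0],[0,0,0],[0,0,0],[0,0,0],[0,0,0]]}'; python3 - <<'E'
from h import *
y=1.655;L=.0705
plan((.5226-L*np.cos(y),-.2113-L*np.sin(y),.12),y)
E
```

```text
t: 34.25
tool_pos: [0.5256, -0.2871, 0.1528]
tcp_rot: [0.001, 0.683, 0.73, -0.002]
ft_force: [0.4, -0.2, -2.3]
grip_width: 0.145
grip_force: 60.0
t: 34.75
tool_pos: [0.5289, -0.2801, 0.1529]
tcp_rot: [0.0, 0.68, 0.733, 0.0]
ft_force: [-0.2, 0.4, -2.0]
grip_width: 0.147
grip_force: 60.0
t 34.75 tcp [ 0.5289 -0.2801  0.1529] yaw 1.6464 F [-0.2  0.4 -2. ] turn [ 0.    0.   -0.11] shift [-0.035 -0.012  0.823] n 0.8
```

```bash
python3 -m jog '{"dp":[[-0.035,-0.01,0],[0,0,0.3],[0,0,0.25],[0,0,0.25],[0,0,0],[0,0,0]],"angular":[[0,0,-0.1],[0,0,0],[0,0,0],[0,0,0],[0,0,0],[0,0,0]]}'; python3 - <<'E'
from h import *
y=1.655;L=.0705
plan((.5226-L*np.cos(y),-.2113-L*np.sin(y),.12),y)
E
```

```text
t: 35.35
tool_pos: [0.528, -0.2819, 0.12]
tcp_rot: [-0.001, 0.677, 0.736, -0.0]
ft_force: [0.4, 0.1, -1.2]
grip_width: 0.15
grip_force: 60.0
t 35.35 tcp [ 0.528  -0.2819  0.12  ] yaw 1.6535 F [ 0.4  0.1 -1.2] turn [-0.01 -0.01 -0.02] shift [0.007 0.015 0.001] n 0.0
```

```bash
python3 -m jog '{"dp":[[0.006,-0.14,0],[0.006,-0.14,0],[0.006,-0.14,0],[0.006,-0.14,0],[0.006,-0.14,0],[0.006,-0.14,0],[0.006,-0.14,0],[0.006,-0.14,0]],"angular":[[0,0,1],[0,0,1],[0,0,1],[0,0,1],[0,0,1],[0,0,1],[0,0,1],[0,0,1]]}';python3 -m jog '{"dp":[[0.003,-0.09,0],[0,-0.02,0],[0,0,0]],"angular":[[0,0,0.5],[0,0,0],[0,0,0]]}'; python3 - <<'E'
from h import *
s=r.get_state();print(s['wrist_torque'],s['ft_force']);y=.97
L=.0705
plan((.5226-L*np.cos(y),-.2113-L*np.sin(y),.12),y)
E
```

```text
t: 36.15
tool_pos: [0.4857, -0.2715, 0.1208]
tcp_rot: [0.0, 0.875, 0.484, 0.0]
ft_force: [1.4, 0.5, -3.9]
grip_width: 0.147
grip_force: 60.0
t: 36.45
tool_pos: [0.4837, -0.2699, 0.1211]
tcp_rot: [0.002, 0.884, 0.468, 0.001]
ft_force: [5.1, -1.9, -7.1]
grip_width: 0.148
grip_force: 60.0
[-1.03415228 -1.15271737  0.09644156] [ 5.12290554 -1.92350872 -7.11346756]
t 36.45 tcp [ 0.4837 -0.2699  0.1211] yaw 0.9739 F [ 5.1 -1.9 -7.1] turn [ 0.05 -0.01  0.05] shift [-0.004 -0.025  0.026] n 0.0
```

Stop reached. Back off, lift, check, and plan for N1.

```bash
python3 -m jog '{"dp":[[0.006,0.14,0],[0.003,0.07,0],[0,0,-0.4],[0,0,-0.7],[0,0,0],[0,0,0],[0,0,0]],"angular":[[0,0,-1],[0,0,-0.5],[0,0,0],[0,0,0],[0,0,-1],[0,0,-1],[0,0,-1]]}'; python3 - <<'E'
from h import *
w=cams.read_camera('wrist')
y=1.664;L=.0705
plan((.6115-L*np.cos(y),-.203-L*np.sin(y),.152),y)
p=np.array(house(w,None,15));P=cast(w,p[:,:2],.1)
for a,b in zip(p,P):
  if .48<b[0]<.65 and -.25<b[1]<-.08: print(a.round(0),b[:2].round(4))
E
```

```text
t: 37.15
tool_pos: [0.4889, -0.2735, 0.1651]
tcp_rot: [0.0, 0.785, 0.62, 0.0]
ft_force: [-0.4, 0.8, -2.2]
grip_width: 0.149
grip_force: 60.0
t 37.2 tcp [ 0.4887 -0.2735  0.1649] yaw 1.3411 F [ 0.  -0.4 -1.9] turn [-0.    0.   -4.04] shift [-0.292  3.22   0.322] n 3.2
[483.  41. 160.] [ 0.6104 -0.185 ]
[495. 100. 148.] [ 0.6133 -0.2214]
[359.  89. 128.] [ 0.5303 -0.195 ]
[316.   5. 126.] [ 0.5155 -0.1419]
```

```bash
python3 -m jog '{"dp":[[0,0,0],[0,0,0],[0,0,0],[0,0,0],[-0.07,0.8,0],[-0.07,0.81,0],[-0.07,0.81,0],[-0.08,0.81,0]],"angular":[[0,0,-1],[0,0,-1],[0,0,-1],[0,0,-1.0],[0,0,0],[0,0,0],[0,0,0],[0,0,0]]}';python3 -m jog '{"dp":[[0,0,0.3],[0,0,0],[0,0,0],[0,0,0],[0,0,0],[0,0,0]],"angular":[[0,0,0],[0,0,0],[0,0,0],[0,0,0],[0,0,0],[0,0,0]]}'; python3 - <<'E'
from h import *
y=1.664;L=.0705
plan((.6117-L*np.cos(y),-.203-L*np.sin(y),.12),y)
E
```

```text
t: 38.0
tool_pos: [0.6197, -0.2744, 0.1647]
tcp_rot: [-0.0, 0.678, 0.735, -0.0]
ft_force: [-0.5, -0.4, -1.4]
grip_width: 0.147
grip_force: 60.0
t: 38.6
tool_pos: [0.6183, -0.2748, 0.1531]
tcp_rot: [0.0, 0.678, 0.735, -0.0]
ft_force: [0.1, -0.4, -2.0]
grip_width: 0.143
grip_force: 60.0
t 38.6 tcp [ 0.6183 -0.2748  0.1531] yaw 1.6526 F [ 0.1 -0.4 -2. ] turn [ 0.    0.01 -0.14] shift [0.039 0.002 0.828] n 0.8
```

```bash
python3 -m jog '{"dp":[[0.04,0,0],[0,0,0.3],[0,0,0.25],[0,0,0.25],[0,0,0],[0,0,0]],"angular":[[0,0,-0.14],[0,0,0],[0,0,0],[0,0,0],[0,0,0],[0,0,0]]}'; python3 - <<'E'
from h import *
y=1.664;L=.0705
plan((.6117-L*np.cos(y),-.203-L*np.sin(y),.12),y)
E
```

```text
t: 39.2
tool_pos: [0.6184, -0.2725, 0.12]
tcp_rot: [-0.001, 0.673, 0.74, -0.0]
ft_force: [0.4, -0.5, -1.9]
grip_width: 0.146
grip_force: 60.0
t 39.2 tcp [ 0.6184 -0.2725  0.12  ] yaw 1.6647 F [ 0.4 -0.5 -1.9] turn [-0.01 -0.01  0.01] shift [-0.016 -0.004 -0.   ] n 0.0
```

```bash
python3 -m jog '{"dp":[[0.006,-0.14,0],[0.006,-0.14,0],[0.006,-0.14,0],[0.006,-0.14,0],[0.006,-0.14,0],[0.006,-0.14,0],[0.006,-0.14,0],[0.006,-0.14,0]],"angular":[[0,0,1],[0,0,1],[0,0,1],[0,0,1],[0,0,1],[0,0,1],[0,0,1],[0,0,1]]}';python3 -m jog '{"dp":[[0.003,-0.09,0],[0,-0.02,0],[0,0,0]],"angular":[[0,0,0.6],[0,0,0],[0,0,0]]}'; python3 -m jog '{"dp":[[0.006,0.14,0],[0.003,0.07,0],[0,0,-0.4],[0,0,-0.7],[0,0,0],[0,0,0],[0,0,0]],"angular":[[0,0,-1],[0,0,-0.5],[0,0,0],[0,0,0],[0,0,-1],[0,0,-1],[0,0,-1]]}'; python3 - <<'E'
from h import *
w=cams.read_camera('wrist')
y=1.675;L=.0705
plan((.5143-L*np.cos(y),-.1217-L*np.sin(y),.152),y)
p=np.array(house(w,None,15));P=cast(w,p[:,:2],.1)
for a,b in zip(p,P):
  if .48<b[0]<.65 and -.25<b[1]<-.08: print(a.round(0),b[:2].round(4))
E
```

```text
t: 40.0
tool_pos: [0.5764, -0.2626, 0.1208]
tcp_rot: [0.0, 0.872, 0.489, 0.001]
ft_force: [2.6, -0.7, -5.0]
grip_width: 0.143
grip_force: 60.0
t: 40.3
tool_pos: [0.5739, -0.2608, 0.121]
tcp_rot: [0.001, 0.883, 0.469, 0.001]
ft_force: [5.5, -2.4, -7.6]
grip_width: 0.146
grip_force: 60.0
t: 41.0
tool_pos: [0.5792, -0.2645, 0.1651]
tcp_rot: [0.0, 0.784, 0.621, 0.0]
ft_force: [0.9, 0.2, -1.2]
grip_width: 0.142
grip_force: 60.0
t 41.05 tcp [ 0.579  -0.2647  0.1648] yaw 1.3443 F [-0.7 -0.3 -2.7] turn [-0.    0.   -4.13] shift [ 1.961 -1.237  0.321] n 2.0
[179.  53. 178.] [ 0.5164 -0.1399]
[300.   5. 152.] [ 0.5957 -0.1312]
[228. 136. 146.] [ 0.5311 -0.1949]
[359.  91. 126.] [ 0.62   -0.1867]
[218. 190. 126.] [ 0.5143 -0.228 ]
```

```bash
python3 -m jog '{"dp":[[0,0,0],[0,0,0],[0,0,0],[0,0,0],[0,0,0],[0.65,-0.41,0],[0.65,-0.41,0],[0.65,-0.41,0]],"angular":[[0,0,-1],[0,0,-1],[0,0,-1],[0,0,-1],[0,0,-0.2],[0,0,0],[0,0,0],[0,0,0]]}';python3 -m jog '{"dp":[[0,0,0.3],[0,0,0],[0,0,0],[0,0,0],[0,0,0],[0,0,0]],"angular":[[0,0,0],[0,0,0],[0,0,0],[0,0,0],[0,0,0],[0,0,0]]}'; python3 - <<'E'
from h import *
y=1.675;L=.0705
plan((.5143-L*np.cos(y),-.1217-L*np.sin(y),.12),y)
E
```

```text
t: 41.85
tool_pos: [0.5216, -0.1912, 0.1646]
tcp_rot: [-0.0, 0.672, 0.741, 0.0]
ft_force: [-0.7, 0.3, -1.1]
grip_width: 0.148
grip_force: 60.0
t: 42.45
tool_pos: [0.5225, -0.1924, 0.1526]
tcp_rot: [0.0, 0.671, 0.742, 0.0]
ft_force: [-0.5, -0.2, -1.9]
grip_width: 0.145
grip_force: 60.0
t 42.45 tcp [ 0.5225 -0.1924  0.1526] yaw 1.6715 F [-0.5 -0.2 -1.9] turn [ 0.   -0.   -0.04] shift [ 0.016 -0.021  0.816] n 0.8
```

```bash
python3 -m jog '{"dp":[[0.015,-0.02,0],[0,0,0.3],[0,0,0.25],[0,0,0.25],[0,0,0],[0,0,0]],"angular":[[0,0,-0.05],[0,0,0],[0,0,0],[0,0,0],[0,0,0],[0,0,0]]}'; python3 - <<'E'
from h import *
y=1.675;L=.0705
plan((.5143-L*np.cos(y),-.1217-L*np.sin(y),.12),y)
E
```

```text
t: 43.05
tool_pos: [0.5213, -0.1912, 0.1201]
tcp_rot: [-0.001, 0.669, 0.744, -0.0]
ft_force: [0.1, -0.0, -2.1]
grip_width: 0.146
grip_force: 60.0
t 43.05 tcp [ 0.5213 -0.1912  0.1201] yaw 1.6768 F [ 0.1 -0.  -2.1] turn [-0.01 -0.01  0.02] shift [-0.017  0.007  0.002] n 0.0
```

```bash
python3 -m jog '{"dp":[[0.006,-0.14,0],[0.006,-0.14,0],[0.006,-0.14,0],[0.006,-0.14,0],[0.006,-0.14,0],[0.006,-0.14,0],[0.006,-0.14,0],[0.006,-0.14,0]],"angular":[[0,0,1],[0,0,1],[0,0,1],[0,0,1],[0,0,1],[0,0,1],[0,0,1],[0,0,1]]}';python3 -m jog '{"dp":[[0.003,-0.09,0],[0,-0.02,0],[0,0,0]],"angular":[[0,0,0.7],[0,0,0],[0,0,0]]}'; python3 -m jog '{"dp":[[0.006,0.14,0],[0.003,0.07,0],[0,0,-0.4],[0,0,-0.7],[0,0,0],[0,0,0],[0,0,0]],"angular":[[0,0,-1],[0,0,-0.5],[0,0,0],[0,0,0],[0,0,-1],[0,0,-1],[0,0,-1]]}'; python3 - <<'E'
from h import *
w=cams.read_camera('wrist')
y=1.571;L=.0705
plan((.596-L*np.cos(y),.14-L*np.sin(y),.165),y)
p=np.array(house(w,None,15));P=cast(w,p[:,:2],.1)
for a,b in zip(p,P):
  if .48<b[0]<.65 and -.25<b[1]<-.08: print(a.round(0),b[:2].round(4))
E
```

```text
t: 43.85
tool_pos: [0.4792, -0.1819, 0.1209]
tcp_rot: [0.001, 0.869, 0.494, 0.001]
ft_force: [3.1, -0.0, -4.4]
grip_width: 0.144
grip_force: 60.0
t: 44.15
tool_pos: [0.4762, -0.1799, 0.121]
tcp_rot: [0.001, 0.882, 0.472, 0.001]
ft_force: [4.6, -1.2, -5.5]
grip_width: 0.144
grip_force: 60.0
t: 44.85
tool_pos: [0.4815, -0.1839, 0.1649]
tcp_rot: [-0.0, 0.782, 0.623, -0.0]
ft_force: [-0.2, -0.5, -2.2]
grip_width: 0.147
grip_force: 60.0
t 44.9 tcp [ 0.4813 -0.1839  0.1647] yaw 1.3497 F [ 0.3 -0.6 -2.8] turn [-0.01  0.   -2.77] shift [ 6.334  2.868 -0.007] n 6.3
[496.  42. 282.] [ 0.6093 -0.0966]
[475. 102. 251.] [ 0.5929 -0.1291]
[519. 178. 240.] [ 0.6159 -0.1848]
[501. 227. 228.] [ 0.6003 -0.2168]
[394. 217. 206.] [ 0.5294 -0.1929]
[359.  90. 128.] [ 0.5221 -0.1053]
```

```bash
python3 -m jog '{"dp":[[0,0,0],[0,0,0],[0,0,0],[0.8,0.36,0],[0.8,0.36,0],[0.8,0.36,0],[0.8,0.36,0],[0.8,0.36,0]],"angular":[[0,0,-1],[0,0,-1],[0,0,-0.77],[0,0,0],[0,0,0],[0,0,0],[0,0,0],[0,0,0]]}';python3 -m jog '{"dp":[[0.8,0.36,0],[0.8,0.36,0],[0.7,0.35,0],[0,0,0.8],[0,0,0.9],[0,0,0.8],[0,0,0],[0,0,0]],"angular":[[0,0,0],[0,0,0],[0,0,0],[0,0,0],[0,0,0],[0,0,0],[0,0,0],[0,0,0]]}'; python3 - <<'E'
from h import *
plan((.596,.07,.0384),1.571)
E
```

```text
t: 45.7
tool_pos: [0.5554, -0.0233, 0.1646]
tcp_rot: [-0.0, 0.71, 0.704, -0.0]
ft_force: [0.3, -0.2, -2.4]
grip_width: 0.147
grip_force: 60.0
t: 46.5
tool_pos: [0.5987, 0.0673, 0.0647]
tcp_rot: [-0.0, 0.71, 0.704, -0.001]
ft_force: [0.4, -0.8, -1.8]
grip_width: 0.146
grip_force: 60.0
t 46.5 tcp [0.5987 0.0673 0.0647] yaw 1.5621 F [ 0.4 -0.8 -1.8] turn [-0.02  0.   -0.11] shift [ 0.067 -0.067  0.658] n 0.7
```

```bash
python3 -m jog '{"dp":[[0,0,0.3],[0,0,0.2],[0,0,0.1],[0,0,0.04],[0,0,0],[0,0,0]],"angular":[[0,0,0],[0,0,0],[0,0,0],[0,0,0],[0,0,0],[0,0,0]]}'
```

```text
t: 47.1
tool_pos: [0.5991, 0.0673, 0.0392]
tcp_rot: [0.0, 0.71, 0.704, 0.0]
ft_force: [-0.8, -0.8, -1.9]
grip_width: 0.148
grip_force: 60.0
```

```bash
python3 -m jog '{"dp":[[0,0,0.03],[0,0,0],[0,0,0]],"angular":[[0,0,0],[0,0,0],[0,0,0]]}'; python3 -m jog '{"dp":[[0,0,0],[0,0,0],[0,0,0],[0,0,0],[0,0,0],[0,0,0],[0,0,0]],"angular":[[0,0,0],[0,0,0],[0,0,0],[0,0,0],[0,0,0],[0,0,0],[0,0,0]]}' 0.5; python3 -m jog '{"dp":[[0,0,-0.3],[0,0,-0.5],[0,0,-0.9],[-0.7,0,-0.9],[-0.8,0,-0.7],[-0.8,0,0],[-0.3,0,0],[0,0,0]],"angular":[[0,0,0],[0,0,0],[0,0,0],[0,0,0],[0,0,0],[0,0,0],[0,0,0],[0,0,0]]}'; python3 - <<'E'
from h import *
for i in range(3): w=cams.read_camera('wrist')
t=cams.read_camera('top'); s=cams.read_camera('scene')
a=w['img'][:270]; b=cv2.resize(s['img'][130:280,180:400],(400,270)); c=cv2.resize(t['img'][140:260,260:440],(400,270))
cv2.imwrite('pics/w8.png',np.vstack([cv2.resize(a,(640,270)),np.hstack([b,c])[:,80:720]])[:,:,::-1])
plan((.6,0,.2),1.57)
E
```

```text
t: 47.4
tool_pos: [0.5992, 0.0672, 0.038]
tcp_rot: [0.0, 0.71, 0.704, 0.0]
ft_force: [-0.0, -0.9, -0.4]
grip_width: 0.144
grip_force: 60.0
t: 48.1
tool_pos: [0.5989, 0.0672, 0.0378]
tcp_rot: [-0.0, 0.71, 0.704, -0.0]
ft_force: [-0.6, -0.5, -0.6]
grip_width: 0.497
grip_force: 0.0
t: 48.9
tool_pos: [0.5977, -0.0388, 0.1701]
tcp_rot: [0.0, 0.711, 0.703, -0.0]
ft_force: [0.3, 0.8, 0.2]
grip_width: 0.5
grip_force: 0.0
t 49.15 tcp [ 0.5979 -0.0347  0.1695] yaw 1.5646 F [0.6 0.3 0.6] turn [-0.01 -0.01 -0.07] shift [ 0.868  0.051 -0.763] n 0.9
```

View pics/w8.png

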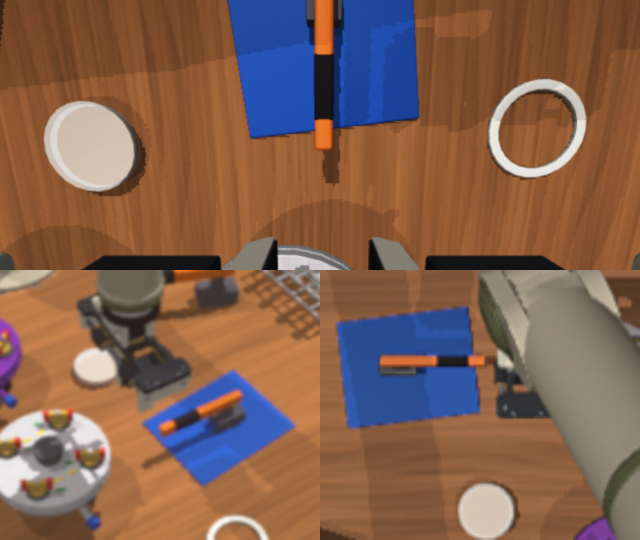

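The wrench stands level on the mat, clear of the gripper (bar end at about (323,148) in the wrist view). All nuts measured home. Handing in.

```bash
python3 -m jog '{"dp":[[0,0,0],[0,0,0],[0,0,0]],"angular":[[0,0,0],[0,0,0],[0,0,0]]}' | head -2; python3 -c "
from workcell import r
print(r.close_job())"
```

```text
t: 49.45
tool_pos: [0.5981, -0.0363, 0.1697]
the job is handed in; nothing more can be done
None
```

The job is handed in at 49.5 s of the 72 s limit: camera checks put all four nuts at about 1.08 to 1.11 rad after both cross-order passes, and the wrench stands released on the mat, though no verdict came back.

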